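# Load a handset into the test bay through its spring flaps

### The arm

A 7-joint arm with a two-finger parallel gripper is mounted at the origin on the work surface. World frame = base frame: x ahead of the robot, y to its left, z up, the work surface at z = 0. Lengths are in mm, angles in rad, forces in N, time in s.
With the tool pointing down it reaches from about 400 to 875 mm from the base axis. Payload 4.4 kg.
Tool frame: the origin (TCP) lies on the centre line of the jaws, within the pads' length; the fingertips stand ctrl.nose_length ahead of it and the grasp point (between the pads) lies 6 mm ahead of it (ctrl.nose_length is the distance from the TCP to the fingertips, in mm); z points along the fingers, y is the direction in which the jaws open and shut (so a half turn about z gives the same grasp; the last joint's range is limited). The gripper opens to 85 mm and grips with 20 to 120 N. Pads are 22 mm wide; open, the fingers measure 114 mm over their backs; the gripper's body (76 mm by 85 mm) begins 54 mm behind the grasp point. The pads swing forward as they close: fully open they stand 13 mm farther back than shut.
Start: joints at [-0.066, 0.628, 0.038, 1.517, -0.027, 0.996, -0.02], TCP at [650.013, 0.026, 256.313] pointing down, gripper open.
Joint ranges: [-3.06, 3.06], [-0.37, 2.12], [-1.25, 1.32], [0.18, 2.47], [-1.1, 4.24], [0.23, 1.98], [-2.94, 2.94]. Speed limits (rad/s): [2.57, 2.57, 3.14, 3.14, 3.14, 3.14, 3.14].

### API

Orientations are given as [roll, pitch, yaw] about the fixed x, y, z axes, in that order (R = Rz(yaw) Ry(pitch) Rx(roll)).
In Python, from cell import ctrl, vision gives the robot as it stands. The module is installed in compiled form; this text tells all that it offers.
- The arm moves only by the shell command python3 -m inch 'ROWS'. ROWS is a JSON object of lists of equal length, an entry for each row: "travel": the shift along the tool's x, y, z in cm, a list of three; "twist": the turn about the tool's z in degrees; "fingers": the finger opening in cm, from 0 to 8.54. A call has exactly 10 rows; each row is the pose to reach, as a shift and turn from the pose commanded when the call began, along the tool's axes at that moment; what a row does not reach only later rows make up. A row lasts 1/12 s, in which the tool goes at most 41.7 mm and 7.16 degrees, less where a joint would pass 70% of its speed; a pose out of reach is approached as far as the arm can. A call with a gripper value outside its range is refused whole. The fingers move at their own pace and stop on an object; the grip force is fixed at half the most. Time passes only in rows, so rows that repeat a pose let the fingers close, or fill a call up. It gives the time, the measured TCP pose, the force and the opening at its end, in the units of the state.
- ctrl.read_state(): the state, without advancing time (a new reading comes with each control period).
- vision.get_image(name): name is "scene" or "side" or "wrist"; returns a dict with "frame" (384x512x3 uint8, red, green, blue), "fx", "fy", "cx", "cy" (pixels), "position" and "orientation" of the camera in the world. Camera axes: x right, y down, z forward; pixel columns grow to the right and rows downward; lengths in mm; the calibration is good to about 2 mm. A picture is of the moment at which its call begins. There is no depth.
- ctrl.finish_job(): hands the job in, once; it reports no verdict.
The state is a dict: "clock": time; "qpos": joint angles; "qd": joint speeds; "tau": joint torques, N m; "eef_pos": TCP position; "tool_rot": TCP orientation; "force": force on the tool from outside, world axes, zero at the start; "torque": the same for the moment, N m; "width": finger opening in mm.
Only numpy, scipy, OpenCV 4.12 (cv2) and the standard library are available. Lean on these libraries where they do the work, as an engineer would, in place of code of your own. Each camera call takes 0.05 s, during which the arm holds its last target.

### The job

Pick up the single white handset lying beside the test bay (not one of the row on the grey mat) and, with it lying screen up and screen end first in the lane of the test bay, push it through the orange spring flaps until you clearly feel its nose press in the sprung contact pad hidden under the hood, and keep it pressed there for a moment; do it gently, without ramming the pad against its stop. Then draw the gripper out, so that the handset stays lying in the bay and both flaps close behind it. Leave the black handset, the screwdriver, the clear bin and the tin where they are.

Things in the scene. Friction and masses are not known exactly. Their poses are not given: they have to be found in the camera images.
- unit: The white handset: 130 mm long (x), 44 mm wide (y), 26 mm thick (z), 0.14 to 0.28 kg, straight sides, flat rear end; the nose (+x) is a half round of 22 mm radius with the dark screen on top of it. Origin: centre of the underside; +x to the nose, z up. It lies screen up on the table at the start, nose roughly to world +y.
- unit_nose (a point): Foremost point of the white handset's nose, at half its thickness (65 mm ahead of its origin, 13 mm up).
- unit_rear (a point): Centre of the white handset's flat rear end (65 mm behind its origin, 13 mm up).
- lane: The test bay, fixed to the table: pale grey base 92 mm wide, 8 mm thick (handsets lie on it, 8 mm above the table), from x = -175 to +230 mm. Origin: on the table, mid-width, under the closed flaps; +x is the way in (roughly world +y), z up. Its top is open from the entry to the hood at x = 85 mm, so fingers can push the handset's rear end all the way, between rails and posts.
- flap_left (a joint): Left (+y of the lane) orange flap: upright leaf 28.5 mm long, 3 mm thick, 4 to 37 mm above the base, hinged 30 mm from mid-lane. 0 rad: closed, across the lane; opens only inwards (lane +x), to 1.5 rad, against a spring of 0.02 (closed) to 0.04 N m (open): both together drag on handset or fingers with up to 3 N. It closes once the handset's rear end is 29 mm past the flap line and the fingers are out of the way.
- flap_right (a joint): Right (-y of the lane) orange flap, the mirror image of the left one; 0 rad closed, grows as it opens inwards.
- hood: Grey hood fixed over the bay's inner end, x = 85 to 230 mm of the lane, top 49 mm above the table; handsets slide in beneath it. Origin: on the table, mid-width, at its mouth; axes as the lane. Hidden inside is a sprung brass contact pad, set anew for each batch: a nose first meets it somewhere between x = 166 and 206 mm of the lane (rear end then 36 to 76 mm past the flaps).
- lane_mouth (a point): Mouth of the entry, mid-width on the base's top, at x = -98 mm of the lane. From x = -175 mm to here the base is flat and bare; here two blue rails 12 mm high begin, flared from 67 mm apart here to 47 mm apart at x = -75 mm, then straight to x = -4 mm. x along the lane.
- flap_line (a point): Middle of the lane at the closed flaps (x = 0), on the base's top. Posts from x = -5 to +5 mm stand 44 mm above the base, 63 mm apart. Past the flaps blue rails 12 mm high, 49 mm apart, run from x = 45 mm on (flared from x = 35 mm), between grey cheeks 30 mm high and 82 mm apart.
- hood_mouth (a point): Mid-width of the hood's mouth, on the base's top (x = 85 mm of the lane). The pad inside gives from 4 N on, stiffens by 3 N per mm and hits its hard stop after 4 mm, at 16 N: 6 to 12 N on it is a proper press, over 18 N harms it. Let go, it pushes the handset back by up to as far as it was pressed in.
- spare: Bystander: a black handset of the same shape and size as the white one, lying on the table. Origin: centre of the underside. It and the white one may lie in each other's places.
- screwdriver: Bystander: a red-handled screwdriver, 150 mm long, lying roughly along world x. Origin: about its middle, underside.
- bin: Bystander: a clear open bin, 100 by 130 mm, 45 mm high. Origin: centre of the underside.
- tin: Bystander: a round tin, 60 mm across, 50 mm high, standing. Origin: centre of the underside.
There are look-alikes about, which are no part of the job. Of the things that look like the unit, take the one that is nearest to the robot's base at the start.

How it is judged (in metres and radians):
On the way, in this order (a step that is already met when the one before it is completed fails the run):
1. the white handset, lying flat in the lane, has its nose through the flaps, pushing both open (x of unit_nose in the frame of lane above 0.02 m and x of unit_rear in the frame of lane below -0.01 m and value of joint each of flap_left, flap_right above 0.5 rad and angle between unit's own z axis and vertical below 0.15 rad and z of unit in the frame of lane below 0.014 m), for 0.05 s.
2. its nose presses the hidden pad in with more than 5 N for 0.2 s (contact force between unit and hood above 5 N and x of unit_rear in the frame of lane above 0.03 m and z of unit in the frame of lane below 0.014 m), for 0.2 s.
At the end, for the whole second after the job is handed in: The white handset lies flat (within 0.1 rad, no more than 4 mm off the base), screen up, nose inwards and at rest in the bay, its rear end at least 29 mm past the flap line, and both flaps are closed (under 0.12 rad) (x of unit_rear in the frame of lane above 0.029 m and x of unit_nose in the frame of lane above 0.155 m and angle between unit's own z axis and vertical below 0.1 rad and z of unit in the frame of lane below 0.012 m and value of joint each of flap_left, flap_right below 0.12 rad and linear speed of unit below 0.02 m/s); the robot touches nothing.
It fails at once if the handset is pressed on the pad or hood with more than 18 N (contact force between unit and hood above 18 N).
It fails at once if the black handset is pushed more than 25 mm from its place (distance of spare from where it was at the start of the episode above 0.025 m).
It fails at once if the screwdriver is pushed more than 25 mm from its place (distance of screwdriver from where it was at the start of the episode above 0.025 m).
It fails at once if the clear bin is pushed more than 25 mm from its place (distance of bin from where it was at the start of the episode above 0.025 m).
It fails at once if the tin is pushed more than 25 mm from its place (distance of tin from where it was at the start of the episode above 0.025 m).
It also fails if it takes over 72 s, if anything falls off the work surface, if the arm or the gripper's body presses on something with over 40 N, if the wrist force passes 120 N, or if a joint passes its speed limit or range.

## Working session

There is one attempt and no reset: what is moved stays moved. The work goes in short steps, Python scripts to look and compute and a shell command to move; the robot and the scene stay as the last step left them, time stands still between calls to the robot, and variables do not carry over. Pictures are saved under pics/ and viewed, and the job is handed in when it is done.

```bash
mkdir -p pics
cat > h.py <<'E'
import numpy as np, cv2
from cell import ctrl, vision
from scipy.spatial.transform import Rotation as R
def cam(n):
    d=vision.get_image(n); return d
def rot(d):
    o=np.array(d["orientation"],float)
    return o if o.shape==(3,3) else R.from_euler('xyz',o).as_matrix()
def ray(d,u,v,z):
    r=rot(d)@np.array([(u-d["cx"])/d["fx"],(v-d["cy"])/d["fy"],1.0]); p=np.array(d["position"],float)
    return p+r*(z-p[2])/r[2]
def proj(d,P):
    c=rot(d).T@(np.array(P,float)-np.array(d["position"],float))
    return np.array([c[0]/c[2]*d["fx"]+d["cx"],c[1]/c[2]*d["fy"]+d["cy"]])
def save(d,n,crop=None,s=1):
    f=d["frame"][:,:,::-1]
    if crop: x0,y0,x1,y1=crop; f=f[y0:y1,x0:x1]
    if s!=1: f=cv2.resize(f,None,fx=s,fy=s,interpolation=cv2.INTER_CUBIC)
    cv2.imwrite("pics/"+n,f)
E
python3 - <<'E'
from h import *
import pickle
D={}
for n in ["scene","side","wrist"]:
    d=cam(n);D[n]=d;save(d,n+"0.png",s=1.5);print(n,[d[k] for k in("fx","fy","cx","cy","position","orientation")])
pickle.dump(D,open("d0.pkl","wb"))
print(ctrl.read_state(),ctrl.nose_length)
E
```

```text
scene [437.81526947166213, 437.81526947166213, 252.6428277267416, 192.6313034348011, array([1434.46797934,  531.92645214, 1208.49183885]), array([-2.44069046, -0.01930513,  2.14351876])]
side [390.8886564551288, 390.8886564551288, 258.6004387515956, 188.37547156441872, array([431.38774829, 937.33530856, 745.02174745]), array([-2.2163768 , -0.00547283, -2.9637006 ])]
wrist [275.2466435474285, 275.2466435474285, 252.81054159119682, 189.24748269058105, array([651.65913005,  82.63049236, 373.18032475]), array([2.81353164e+00, 1.65384592e-03, 1.58210063e-04])]
{'clock': 0.15, 'qpos': array([-0.06580796,  0.6291581 ,  0.03842064,  1.51811973, -0.02700879,
        0.99631984, -0.01999742]), 'qd': array([ 0.0020129 , -0.00268133,  0.00063643, -0.00260954,  0.00031878,
       -0.00073891, -0.00034088]), 'tau': array([ 2.19518879e-03, -5.63800478e+01,  1.22790758e+00, -1.93650573e+01,
        1.11919764e-02,  7.40401709e-03, -1.44664841e-05]), 'eef_pos': array([6.49562209e+02, 5.65475861e-02, 2.55589914e+02]), 'tool_rot': array([-3.14010422e+00, -1.52841320e-05,  1.57082494e+00]), 'force': array([-0.32770619, -1.22799499,  0.68066852]), 'torque': array([ 0.00819638,  0.03660872, -0.04332907]), 'width': 85.47100012587946} 25.0
```

View pics/scene0.png

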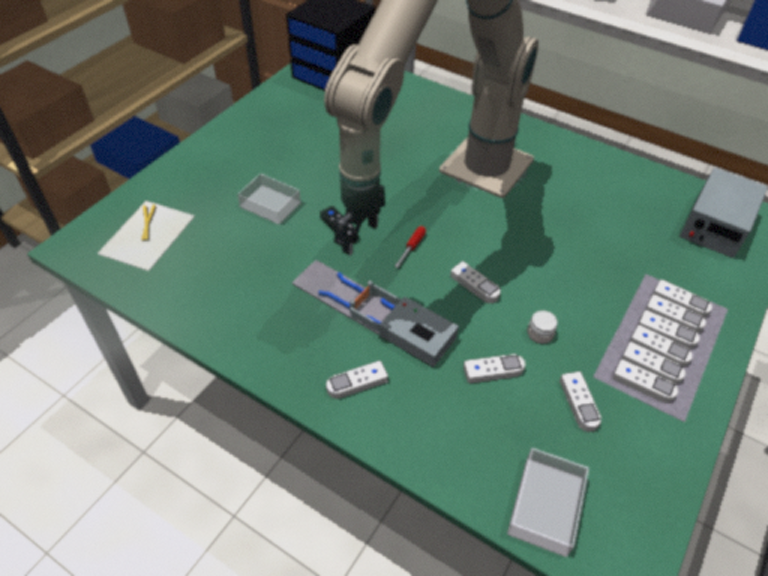

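View pics/side0.png

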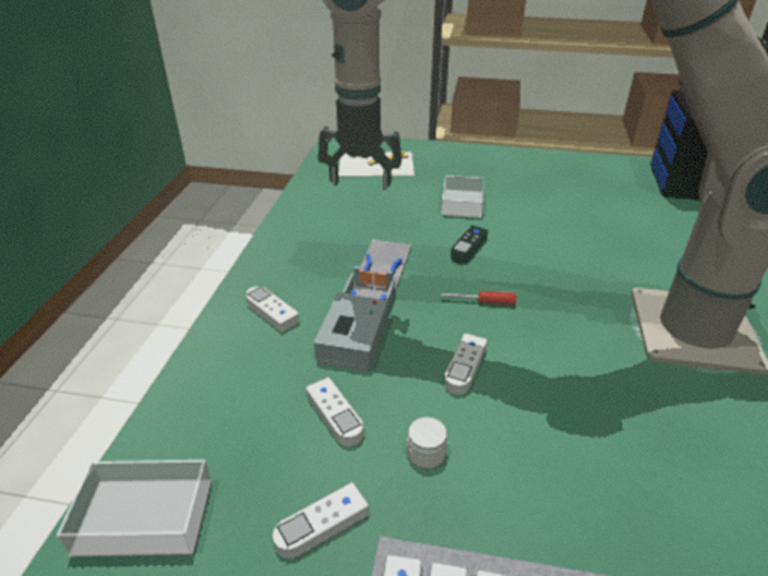

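View pics/wrist0.png

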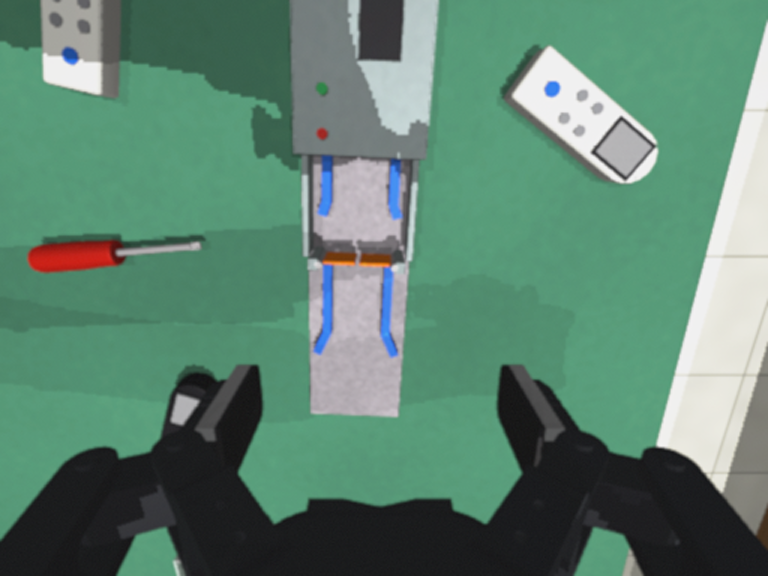

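White things that could be taken for the unit (1.5x scene image pixels):
- (475,281): between the bay and the base, nose to +y
- (357,379): outside the bay
- (495,368) and (581,400): beyond the hood
- six on the mat at about (660,340)

I'd take (475,281): nearest to the base and matching the description. The black handset is at side (468,243). Next I'll measure the lane and the unit.

Run:
```python
from h import *
import pickle
D=pickle.load(open("d0.pkl","rb"))
s=D["scene"];sd=D["side"];w=D["wrist"]
for p in [(475,281),(357,379),(495,368),(581,400),(660,340)]: 
    q=ray(s,p[0]/1.5,p[1]/1.5,26);print(p,q[:2].round(),np.hypot(*q[:2]).round())
# white mask in side and scene around the unit
for n,d,bx in [("scene",s,(295,170,340,205)),("side",sd,(290,215,330,268))]:
    f=d["frame"];hsv=cv2.cvtColor(f,cv2.COLOR_RGB2HSV)
    x0,y0,x1,y1=bx
    m=((hsv[...,1]<60)&(hsv[...,2]>70)).astype(np.uint8)
    mm=np.zeros_like(m);mm[y0:y1,x0:x1]=m[y0:y1,x0:x1]
    c=max(cv2.findContours(mm,0,2)[0],key=cv2.contourArea)
    print(n,cv2.contourArea(c),cv2.boundingRect(c))
    P=np.array([ray(d,u,v,20)[:2] for u,v in c[:,0]],np.float32)
    print(cv2.minAreaRect(P))
# lane in wrist
f=w["frame"];hsv=cv2.cvtColor(f,cv2.COLOR_RGB2HSV)
mo=cv2.inRange(hsv,(3,130,90),(18,255,255));c=max(cv2.findContours(mo,0,2)[0],key=cv2.contourArea);print("orange",cv2.boundingRect(c),cv2.minAreaRect(c))
mb=cv2.inRange(hsv,(100,120,90),(125,255,255))
for c in cv2.findContours(mb,0,2)[0]:
    if cv2.contourArea(c)>30: print("blue",cv2.contourArea(c),cv2.boundingRect(c))
save(w,"wl.png",(190,90,300,290),3); save(s,"un.png",(280,160,360,220),6)
```

```text
(475, 281) [435. 188.] 474.0
(357, 379) [818. 106.] 825.0
(495, 368) [632. 338.] 716.0
(581, 400) [604. 523.] 799.0
(660, 340) [360. 613.] 711.0
scene 454.0 (300, 174, 34, 28)
((431.55999755859375, 188.1553955078125), (141.0041961669922, 64.90180969238281), 77.50646209716797)
side 711.5 (296, 222, 29, 42)
((426.219970703125, 192.46768188476562), (155.10952758789062, 50.361045837402344), 77.5370101928711)
orange (215, 168, 22, 9) ((225.5, 172.0), (8.0, 21.0), 90.0)
blue 285.0 (254, 179, 11, 59)
blue 293.0 (209, 177, 13, 59)
blue 213.0 (259, 106, 9, 40)
blue 214.0 (212, 104, 10, 40)
blue 57.0 (364, 55, 9, 9)
blue 68.5 (42, 32, 10, 11)
```

View pics/wl.png

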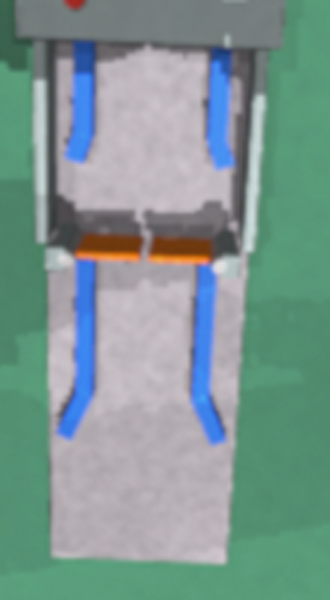

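View pics/un.png

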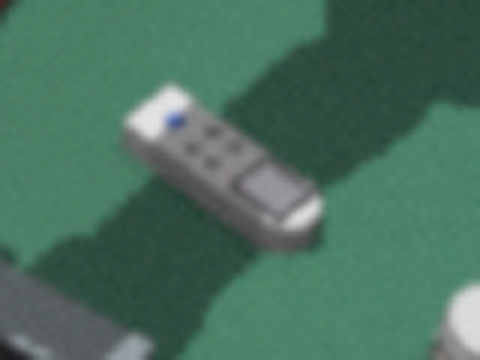

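Run:
```python
from h import *
import pickle
w=pickle.load(open("d0.pkl","rb"))["wrist"]
f=w["frame"];hsv=cv2.cvtColor(f,cv2.COLOR_RGB2HSV)
mb=cv2.inRange(hsv,(100,120,90),(125,255,255))
pts=[]
for v in list(range(182,216,3))+list(range(108,136,3)):
    L=[];
    for a,b in((200,232),(240,275)):
        u=np.where(mb[v,a:b])[0]+a; L.append(ray(w,(u.min()+u.max())/2,v,20))
    pts.append((L[0]+L[1])/2); 
    if v%2==0: print(v,L[0][:2].round(1),L[1][:2].round(1))
pts=np.array(pts)[:,:2].astype(np.float32)
vx,vy,x0,y0=cv2.fitLine(pts,cv2.DIST_HUBER,0,.01,.01).ravel();print("mid",vx,vy,x0,y0,np.degrees(np.arctan2(vy,vx)))
for n,p in dict(fl=(206.7,275.7),fr=(265.7,277.7)).items(): print(n,ray(w,*p,8).round(1))
print("flap top left/right ends",ray(w,215.5,169.5,45).round(1),ray(w,260,171.5,45).round(1))
print("rail start",ray(w,211,236,20).round(1),ray(w,263,237.5,20).round(1))
print("hood mouth top edge",ray(w,195.5,101.5,49).round(1),ray(w,282,105.5,49).round(1))
```

```text
182 [605.  -27.3] [658.7 -27.3]
188 [603.3 -35.8] [658.8 -35.8]
194 [604.3 -44.5] [657.5 -44.4]
200 [604.  -53.2] [657.5 -53.2]
206 [602.2 -62.1] [656.9 -62.1]
212 [602.5 -71.1] [656.2 -71.1]
108 [608.2  68.1] [664.2  68.1]
114 [607.3  61. ] [663.7  61. ]
120 [607.   53.7] [663.2  53.8]
126 [606.7  46.4] [662.6  46.4]
132 [605.7  39. ] [662.7  39. ]
mid 0.044821218 0.998995 632.54846 -1.3399369 87.43107
fl [ 578.7 -185.1    8. ]
fr [ 671.4 -188.7    8. ]
flap top left/right ends [605.2  -3.4  45. ] [660.  -6.  45.]
rail start [ 590.9 -108.7   20. ] [ 665.8 -111.    20. ]
hood mouth top edge [586.8  76.3  49. ] [684.  72.  49.]
```

```bash
python3 -m inch '{"travel":[[1,-1,0],[3,-3.5,0],[6,-7,0],[9,-10.5,0.5],[12,-14,1],[15,-17.5,2],[17,-20,3],[18.5,-21.5,4],[19,-22,4],[19,-22,4]],"twist":[0,1,3,5,7,9,11,12,12,12],"fingers":[8.5,8.5,8.5,8.5,8.5,8.5,8.5,8.5,8.5,8.5]}'
python3 - <<'E'
from h import *
import pickle
d=cam("wrist");save(d,"w1.png",s=1.5);pickle.dump(d,open("d1.pkl","wb"));s=ctrl.read_state();print(s["clock"],s["eef_pos"],s["tool_rot"],s["force"],s["qpos"])
E
```

```text
clock: 0.98
eef_pos: [427.5, 192.0, 215.8]
tool_rot: [-3.139, 0.001, 1.367]
force: [-0.2, -0.0, -0.6]
width: 84.9
1.0333 [429.79945862 190.63864244 216.32805127] [3.14151460e+00 1.30670055e-04 1.36389167e+00] [-0.03795335 -1.19535729 -0.01207341] [-0.53647703  0.43591814  0.0819953   2.0497333  -0.05633333  0.65801577
 -0.62443502]
```

View pics/w1.png

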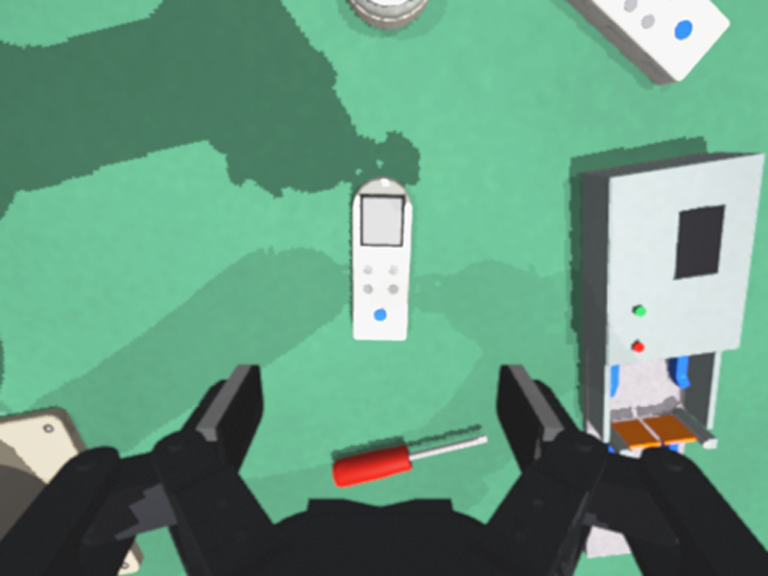

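The picture shows a white handset from (382,180) at its nose to (381,340) at its rear, screen up, aligned with the jaws. The screwdriver lies behind it at (410,455). I'll measure it precisely.

Run:
```python
from h import *
import pickle
d=pickle.load(open("d1.pkl","rb"))
f=d["frame"];hsv=cv2.cvtColor(f,cv2.COLOR_RGB2HSV)
m=((hsv[...,1]<45)&(hsv[...,2]>80)).astype(np.uint8);mm=np.zeros_like(m);mm[112:235,225:285]=m[112:235,225:285]
c=max(cv2.findContours(mm,0,2)[0],key=cv2.contourArea);print(cv2.contourArea(c),cv2.boundingRect(c))
P=np.array([ray(d,u,v,26)[:2] for u,v in c[:,0]],np.float32);r=cv2.minAreaRect(P);print(r)
# sides by rows
L=[];Rr=[]
for v in range(140,220,5):
    u=np.where(mm[v])[0];L.append(ray(d,u.min()-.5,v,26)[:2]);Rr.append(ray(d,u.max()+.5,v,26)[:2])
mid=(np.array(L)+Rr)/2;vx,vy,x0,y0=cv2.fitLine(mid.astype(np.float32),cv2.DIST_L2,0,.01,.01).ravel();print(vx,vy,x0,y0,np.degrees(np.arctan2(vy,vx)),np.linalg.norm(np.array(L)-Rr,axis=1).mean())
col=np.where(mm[:,254])[0];print(col.min(),col.max(),ray(d,254,col.min()-.5,26),ray(d,254,col.max()+.5,26))
print("driver tip etc",[ray(d,u/1.5,v/1.5,5)[:2].round() for u,v in((487,438),(410,455),(335,470))],"tin",ray(d,388/1.5,25/1.5,25)[:2].round())
```

```text
3878.5 (234, 118, 41, 109)
((428.77459716796875, 186.54803466796875), (130.1014862060547, 45.03647994995117), 77.27462768554688)
0.21763323 0.97603065 428.26047 183.561 77.42994 44.70720150692949
118 226 [442.57927586 250.55566434  26.        ] [416.28128007 122.37377225  26.        ]
driver tip etc [array([493., -11.]), array([417., -16.]), array([341., -19.])] tin [466. 343.]
```

```bash
python3 -m inch '{"travel":[[-0.5,0,1],[-1.5,0,3.5],[-2.5,-0.05,7],[-3.4,-0.05,10.5],[-3.4,-0.05,13],[-3.4,-0.05,15],[-3.4,-0.05,16.5],[-3.4,-0.05,17.7],[-3.4,-0.05,18.5],[-3.4,-0.05,18.5]],"twist":[0.2,0.5,0.8,0.8,0.8,0.8,0.8,0.8,0.8,0.8],"fingers":[8.5,8.5,8.5,8.5,8.5,8.5,8.5,8.5,8.5,8.5]}'
python3 - <<'E'
from h import *
d=cam("wrist");save(d,"w2.png");save(cam("side"),"s2.png",(240,180,400,300),4);s=ctrl.read_state();print(s["clock"],s["eef_pos"],s["tool_rot"],s["force"])
E
```

```text
clock: 1.87
eef_pos: [422.0, 156.1, 35.9]
tool_rot: [-3.134, -0.0, 1.344]
force: [-0.5, 0.3, -0.2]
width: 84.6
1.9667 [421.13876904 156.25478397  35.50209764] [-3.13268058e+00  1.50914235e-03  1.34317228e+00] [-0.73365835 -0.16371121  0.20776635]
```

View pics/w2.png

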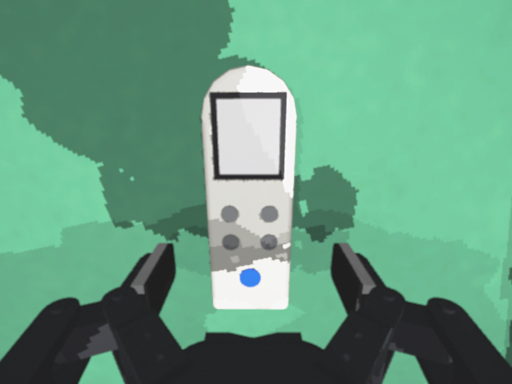

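View pics/s2.png

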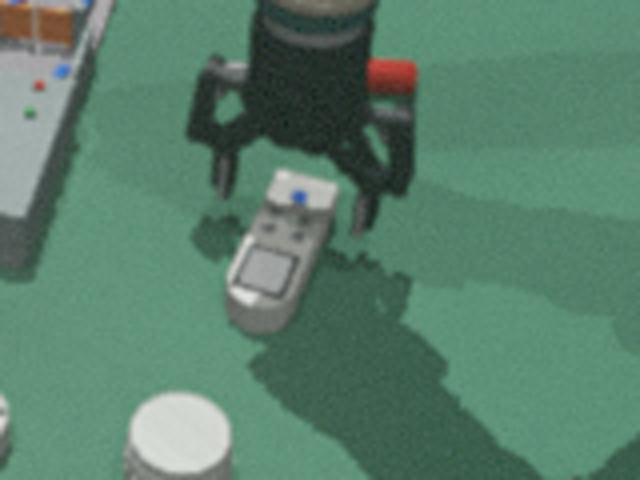

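```bash
python3 -m inch '{"travel":[[0,0,0],[0,0,0],[0,0,0],[0,0,0],[0,0,0],[0,0,0],[0,0,0],[0,0,0],[0,0,0],[0,0,0]],"twist":[0,0,0,0,0,0,0,0,0,0],"fingers":[6.5,5,4,3.8,3.5,3.5,3.5,3.5,3.5,3.5]}'
python3 - <<'E'
from h import *
s=ctrl.read_state();print(s["clock"],s["eef_pos"],s["tool_rot"],s["force"],s["qpos"],s["width"])
E
```

```text
clock: 2.8
eef_pos: [420.1, 157.4, 37.3]
tool_rot: [-3.133, -0.001, 1.346]
force: [-0.1, -0.9, 4.6]
width: 42.7
2.8 [420.12508917 157.41928667  37.25045559] [-3.13255523e+00 -1.03801194e-03  1.34588662e+00] [-0.05838792 -0.92124526  4.58813575] [-0.57469609  0.78461875  0.23504054  2.21551017 -0.82033546  0.23546754
  0.17576721] 42.70038769558556
```

```bash
python3 -m inch '{"travel":[[0,0,-0.5],[0,0,-1.5],[0,0,-3.5],[0,0,-6],[0,0,-8.5],[0,0,-11],[0,0,-13],[0,0,-14],[0,0,-14],[0,0,-14]],"twist":[0,0,0,0,0,0,0,0,0,0],"fingers":[3.5,3.5,3.5,3.5,3.5,3.5,3.5,3.5,3.5,3.5]}'
python3 - <<'E'
from h import *
d=cam("wrist");save(d,"w3.png");s=ctrl.read_state();print(s["clock"],s["eef_pos"],s["tool_rot"],s["force"],s["qpos"],s["width"])
p=s["eef_pos"];yaw=s["tool_rot"][2]
dl=np.array([626.9,-126.7])-p[:2];print("tool dx,dy cm",(dl@[np.cos(yaw),np.sin(yaw)])/10,(dl@[np.sin(yaw),-np.cos(yaw)])/10,"twist",np.degrees(yaw)-87.43)
E
```

```text
clock: 3.63
eef_pos: [420.7, 157.5, 176.7]
tool_rot: [-3.132, -0.001, 1.347]
force: [-0.1, -0.6, -2.4]
width: 42.4
3.6833 [420.23564466 157.31807495 176.09842229] [-3.13036862e+00  2.47340937e-04  1.34686943e+00] [-0.07943187 -0.24733882 -2.08742687] [-0.8359254   0.55644535  0.61268383  2.14505817 -0.56620588  0.61349168
 -0.03926369] 42.11006520391121
tool dx,dy cm -23.103506228353382 26.45736620750413 twist -10.260065844184822
```

View pics/w3.png

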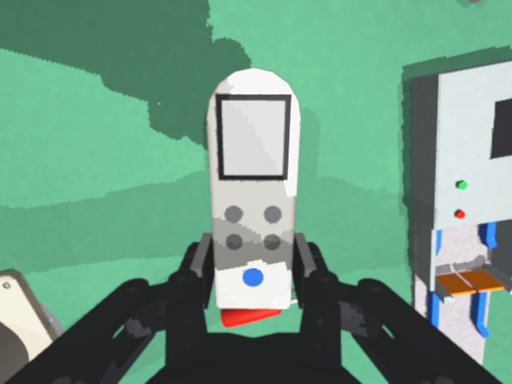

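The handset is held straight in the jaws. I'll move over the lane entry.

```bash
python3 -m inch '{"travel":[[-0.8,1,0],[-3,3.4,0],[-6,6.8,0],[-9,10.2,0],[-12,13.6,0],[-15,17,0],[-18,20.5,0],[-21,24,0],[-22.6,25.9,0],[-23.1,26.5,0]],"twist":[0,-1,-2,-4,-6,-7,-8,-9,-10,-10.3],"fingers":[3.5,3.5,3.5,3.5,3.5,3.5,3.5,3.5,3.5,3.5]}'
python3 - <<'E'
from h import *
import pickle
d=cam("wrist");save(d,"w4.png",s=1.5);pickle.dump(d,open("d4.pkl","wb"));save(cam("side"),"s4.png",(180,110,340,230),4);s=ctrl.read_state();print(s["clock"],s["eef_pos"],s["tool_rot"],s["force"],s["qpos"],s["width"])
E
```

```text
clock: 4.52
eef_pos: [629.6, -134.7, 172.3]
tool_rot: [-3.133, 0.003, 1.521]
force: [0.3, -0.7, -1.6]
width: 42.4
4.6167 [ 627.92048231 -131.95249047  171.75401865] [-3.13024028e+00  9.60156712e-04  1.52058113e+00] [-0.94254101 -0.01538584 -2.2634336 ] [-0.13387536  0.77326683  0.51841574  1.62107217 -0.45994282  0.88323395
  0.51211023] 42.79473444059669
```

View pics/w4.png

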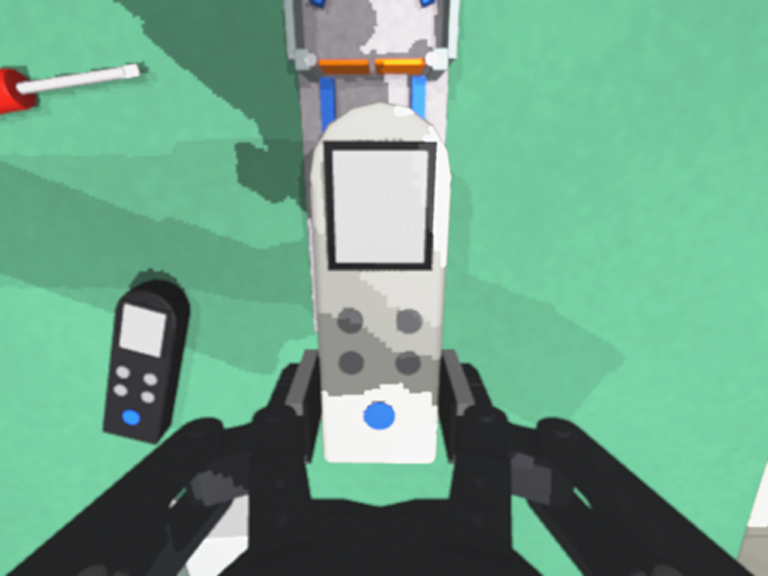

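View pics/s4.png

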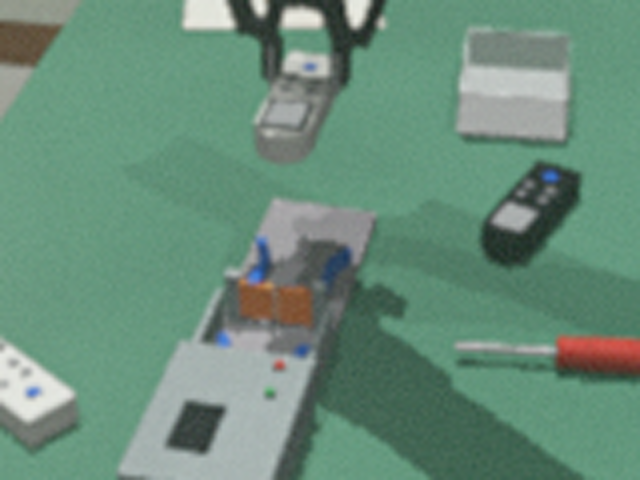

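Run:
```python
from h import *
import pickle
d=pickle.load(open("d4.pkl","rb"))
f=d["frame"];hsv=cv2.cvtColor(f,cv2.COLOR_RGB2HSV)
zt=160.5
for v in (115,150,200,240,270,300):
    pass
# unit edges (px/1.5) read from the picture: nose (380,104), rear corners (324,463),(436,463), sides at row 300: 314..444
for n,p in dict(nose=(380,104),rl=(323,463),rr=(437,463),bl=(326,142),br=(436,142),sl=(330,269),sr=(432,269)).items(): print(n,ray(d,p[0]/1.5,p[1]/1.5,zt).round(1))
print("lane: flap tops",ray(d,318/1.5,62/1.5,45).round(1),ray(d,425/1.5,62/1.5,45).round(1),ray(d,372/1.5,70/1.5,45).round(1))
mb=cv2.inRange(hsv,(100,110,80),(125,255,255))
for v in (53,57,61,65,69,73,77):
    for a,b in((205,235),(265,295)):
        u=np.where(mb[v,a:b])[0]+a
        if len(u): print(v,len(u),ray(d,(u.min()+u.max())/2,v,20).round(1)[:2],end=' ')
    print()
s=ctrl.read_state();print(s["eef_pos"],s["tool_rot"])
print(rot(d)[:,2])
```

```text
nose [636.3 -41.5 160.5]
rl [ 607.8 -168.8  160.5]
rr [ 652.1 -170.7  160.5]
bl [619.8 -51.1 160.5]
br [652.3 -52.7 160.5]
sl [617.5 -90.3 160.5]
sr [650.8 -91.8 160.5]
lane: flap tops [604.2 -10.2  45. ] [660.7 -13.1  45. ] [632.5 -15.5  45. ]
53 10 [604.8 -15.4] 53 11 [659.2 -18.2] 
57 10 [604.5 -18.6] 57 9 [658.3 -21.4] 
61 10 [604.2 -21.9] 61 10 [658.7 -24.6] 
65 10 [603.9 -25.1] 65 9 [658.1 -27.9] 
69 10 [604.5 -28.5] 69 9 [658.1 -31.2] 
73 10 [604.2 -31.8] 73 8 [658.5 -34.5] 
77 10 [603.9 -35.1] 77 3 [660.7 -38. ] 
[ 627.92048231 -131.95249047  171.75401865] [-3.13024028e+00  9.60156712e-04  1.52058113e+00]
[-0.02433487 -0.32468219 -0.94551007]
```

Run:
```python
from h import *
import pickle
d=pickle.load(open("d4.pkl","rb"))
for p in ((105,430),(158,442),(188,300),(160,272)): print(ray(d,p[0]/1.5,p[1]/1.5,26).round(0))
L0=np.array([632.1,-11.8]);a=np.radians(87.43);e=np.array([np.cos(a),np.sin(a)])
s=ctrl.read_state();p=s["eef_pos"][:2];yaw=s["tool_rot"][2]
t=L0-168*e+np.array([-2,0]);dl=t-p
print(t,"dx,dy cm",dl@[np.cos(yaw),np.sin(yaw)]/10,dl@[np.sin(yaw),-np.cos(yaw)]/10)
```

```text
[ 412. -252.   26.]
[ 451. -265.   26.]
[ 498. -148.   26.]
[ 483. -127.   26.]
[ 622.56689308 -179.63102306] dx,dy cm -4.788715150192408 -0.29536601681403857
```

```bash
python3 -m inch '{"travel":[[-0.5,0,0.5],[-1.5,-0.1,2],[-3,-0.2,4],[-4.2,-0.3,6],[-4.8,-0.3,8],[-4.8,-0.3,9.5],[-4.8,-0.3,10.3],[-4.8,-0.3,10.7],[-4.8,-0.3,10.7],[-4.8,-0.3,10.7]],"twist":[0,-0.1,-0.2,-0.3,-0.3,-0.3,-0.3,-0.3,-0.3,-0.3],"fingers":[3.5,3.5,3.5,3.5,3.5,3.5,3.5,3.5,3.5,3.5]}'
python3 - <<'E'
from h import *
import pickle
d=cam("wrist");save(d,"w5.png",s=1.5);pickle.dump(d,open("d5.pkl","wb"));ss=cam("side");pickle.dump(ss,open("s5.pkl","wb"));save(ss,"s5.png",(180,110,340,230),4);s=ctrl.read_state();print(s["clock"],s["eef_pos"],s["tool_rot"],s["force"],s["width"])
E
```

```text
clock: 5.45
eef_pos: [621.9, -173.6, 66.9]
tool_rot: [-3.132, -0.002, 1.533]
force: [0.8, -0.2, -2.2]
width: 42.8
5.55 [ 622.34066413 -174.22489526   67.60900132] [-3.13313581e+00 -1.60096094e-03  1.53212101e+00] [ 1.04075205 -0.40064199 -1.24047231] 42.14878371171013
```

View pics/w5.png

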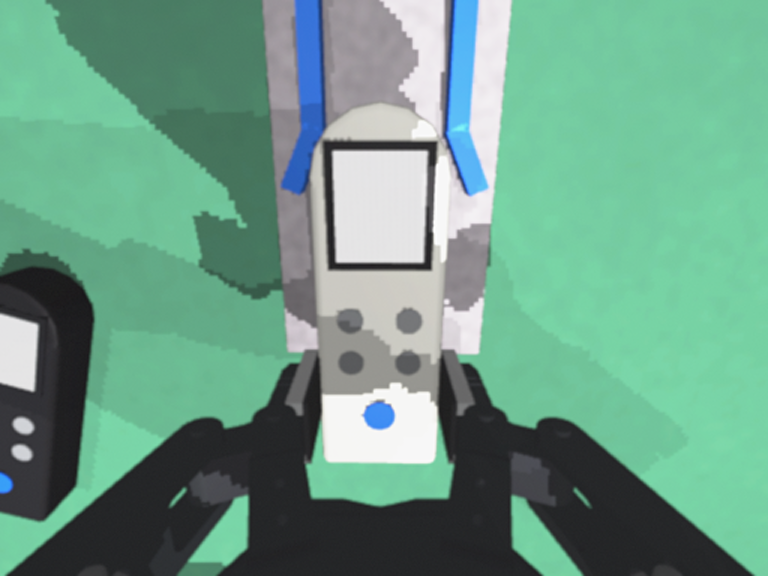

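View pics/s5.png

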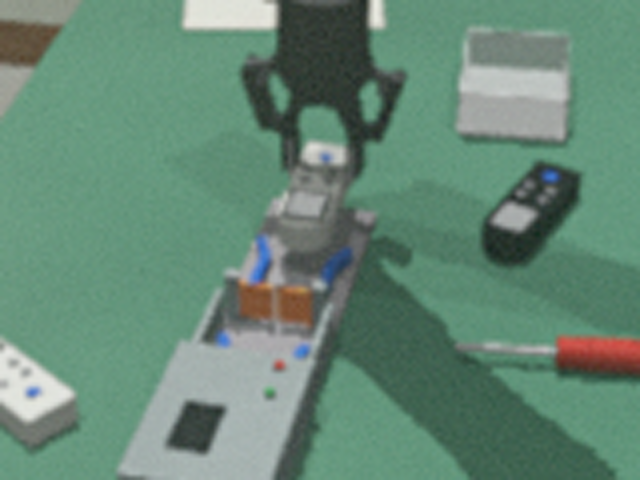

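Run:
```python
from h import *
import pickle
d=pickle.load(open("d5.pkl","rb"))
f=d["frame"];hsv=cv2.cvtColor(f,cv2.COLOR_RGB2HSV)
zt=56.4
g=lambda u,v,z:ray(d,u/1.5,v/1.5,z)[:2]
nose=g(380,104,zt);rear=(g(323,463,zt)+g(437,463,zt))/2;print("nose",nose,"rear",rear,np.degrees(np.arctan2(*(nose-rear)[::-1])))
print("base end",g(287,353,8),g(479,354,8),"rail starts",g(293,192,20),g(478,190,20))
mb=cv2.inRange(hsv,(100,110,80),(125,255,255));M=[]
for v in range(3,80,6):
    l=np.where(mb[v,185:225])[0]+185;r=np.where(mb[v,285:325])[0]+285
    # inner edges of tops approx: full extents
    a=ray(d,(l.min()+l.max())/2,v,20)[:2];b=ray(d,(r.min()+r.max())/2,v,20)[:2];M.append((a+b)/2)
    if v%4==3: print(v,len(l),len(r),a,b)
M=np.array(M,np.float32);vx,vy,x0,y0=cv2.fitLine(M,cv2.DIST_HUBER,0,.01,.01).ravel();print(vx,vy,x0,y0,np.degrees(np.arctan2(vy,vx)))
for n,P in(("nose",nose),("rear",rear)):
    print(n,"lateral(+x)",P[0]-(x0+(P[1]-y0)*vx/vy))
```

```text
nose [627.57191274 -80.43816967] rear [ 622.77237589 -207.39447865] 87.83498500997716
base end [ 578.58702639 -184.51459989] [ 670.53220978 -188.07676193] rail starts [ 592.07433163 -107.76535793] [ 664.47055173 -109.68308467]
3 17 18 [603.69992924 -44.93984255] [657.39550539 -47.1310895 ]
15 18 18 [603.45695021 -50.3094328 ] [657.02529106 -52.47851818]
27 17 17 [603.20800068 -55.81096471] [656.90838285 -57.96796812]
39 18 17 [602.95285788 -61.44936191] [656.52289539 -63.58331144]
51 17 17 [602.69128777 -67.22979604] [656.12769092 -69.34020127]
63 16 16 [602.42304439 -73.15770266] [655.99486514 -75.2547234 ]
75 17 16 [602.14786906 -79.23879824] [655.58262068 -81.31128659]
0.04820869 0.9988373 629.7762 -61.651814 87.23677
nose lateral(+x) -1.2975514443854763
rear lateral(+x) 0.03043370656098432
```

```bash
python3 -m inch '{"travel":[[0,0,0.2],[0,0,0.5],[0,0.05,0.9],[0,0.05,1.3],[0,0.05,1.6],[0,0.05,1.8],[0,0.05,1.9],[0,0.05,2.0],[0,0.05,2.05],[0,0.05,2.05]],"twist":[0,0.2,0.3,0.4,0.4,0.4,0.4,0.4,0.4,0.4],"fingers":[3.5,3.5,3.5,3.5,3.5,3.5,3.5,3.5,3.5,3.5]}'
python3 - <<'E'
from h import *
s=ctrl.read_state();print(s["clock"],s["eef_pos"],s["tool_rot"],s["force"],s["width"])
E
```

```text
clock: 6.38
eef_pos: [621.9, -174.5, 46.0]
tool_rot: [-3.131, -0.002, 1.524]
force: [-0.5, 0.1, -1.8]
width: 42.4
6.3833 [ 621.93176088 -174.47822514   46.03436449] [-3.13143779e+00 -1.80808720e-03  1.52442059e+00] [-0.49639282  0.12271085 -1.76496056] 42.378084996343155
```

```bash
python3 -m inch '{"travel":[[0,0,0.05],[0,0,0.1],[0,0,0.1],[0,0,0.1],[0,0,0.1],[0,0,0.1],[0,0,0.1],[0,0,0.1],[0,0,0.1],[0,0,0.1]],"twist":[0,0,0,0,0,0,0,0,0,0],"fingers":[3.5,3.5,3.5,3.5,4.4,4.8,5.2,5.5,5.5,5.5]}'
python3 - <<'E'
from h import *
s=ctrl.read_state();print(s["clock"],s["eef_pos"],s["tool_rot"],s["force"],s["width"])
d=cam("wrist");save(d,"w6.png",s=1.5);save(cam("side"),"s6.png",(180,110,340,230),4)
E
```

```text
clock: 7.22
eef_pos: [622.0, -174.4, 45.1]
tool_rot: [-3.132, -0.002, 1.524]
force: [-0.9, 1.2, 0.7]
width: 54.6
7.2167 [ 621.98267365 -174.42156008   45.14268467] [-3.13159709e+00 -1.80855030e-03  1.52449168e+00] [-0.90684298  1.23226223  0.69483816] 54.609077389972754
```

View pics/w6.png

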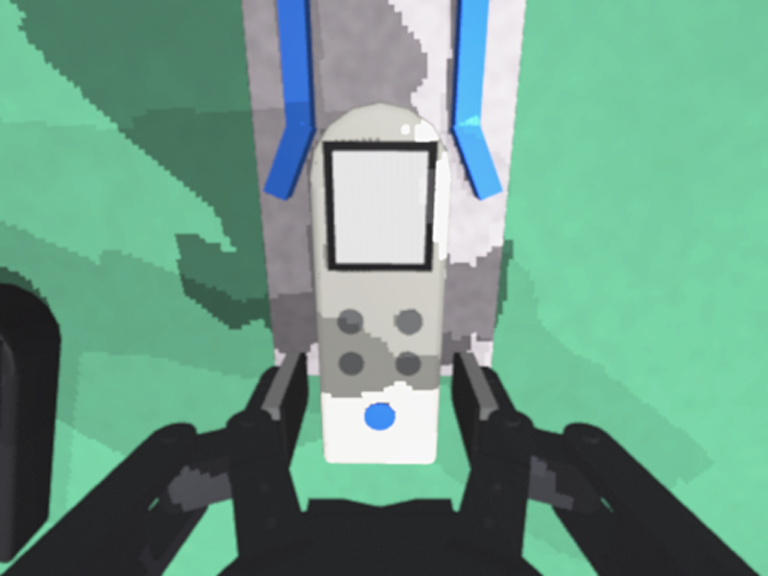

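View pics/s6.png

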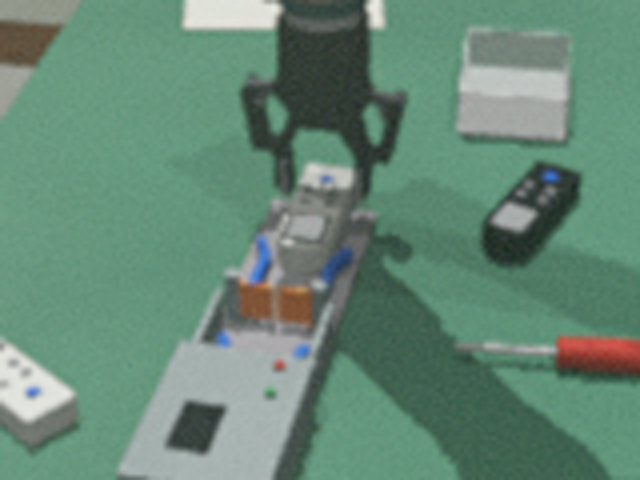

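```bash
python3 -m inch '{"travel":[[0,0,-0.5],[0,0,-1.5],[0,0,-3],[0,0,-4.5],[-1,0,-5],[-2.5,0,-5],[-4.5,0,-5],[-5.6,0,-5],[-6,0,-5],[-6,0,-5]],"twist":[0,0,0,0,0,0,0,0,0,0],"fingers":[5.5,5.5,5.5,5.5,4,2,0,0,0,0]}'
python3 -m inch '{"travel":[[0,0,0.2],[0,0,0.7],[0,0,1.5],[0,0,2.5],[0,0,3.5],[0,0,4.5],[0,0,5.2],[0,0,5.5],[0,0,5.6],[0,0,5.6]],"twist":[0,0,0,0,0,0,0,0,0,0],"fingers":[0,0,0,0,0,0,0,0,0,0]}'
python3 - <<'E'
from h import *
s=ctrl.read_state();print(s["clock"],s["eef_pos"],s["tool_rot"],s["force"],s["width"],s["qpos"])
d=cam("wrist");save(d,"w7.png",s=1.5);save(cam("side"),"s7.png",(180,110,340,230),4)
E
```

```text
clock: 8.15
eef_pos: [618.6, -237.0, 94.5]
tool_rot: [-3.13, -0.001, 1.521]
force: [-0.6, 0.4, -0.5]
width: -0.1
clock: 8.98
eef_pos: [619.0, -234.5, 38.7]
tool_rot: [-3.131, -0.002, 1.524]
force: [0.1, -0.5, -0.5]
width: -0.3
8.9833 [ 618.96212867 -234.48510507   38.69033056] [-3.13111012e+00 -1.76971164e-03  1.52425665e+00] [ 0.08620387 -0.54459747 -0.48205614] -0.2870972527861242 [ 0.09097117  0.96227552  0.40682619  1.61590498 -0.53483524  0.68749783
  0.71891814]
```

View pics/w7.png

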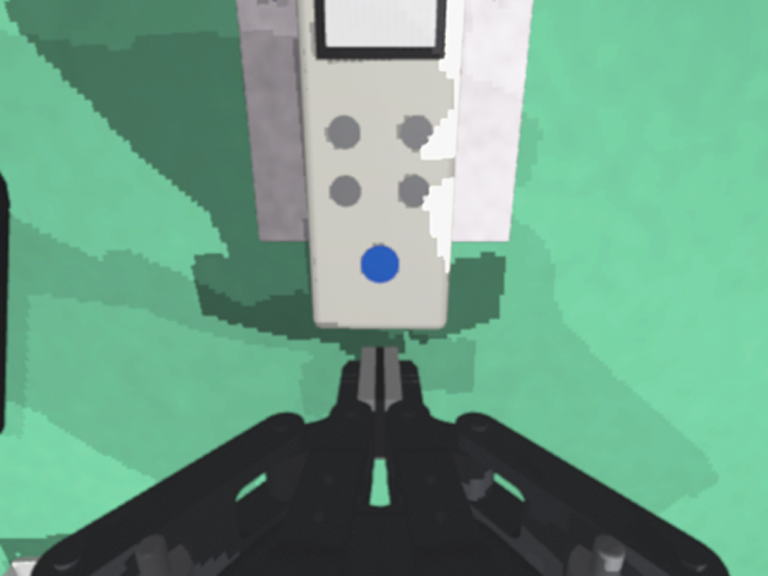

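View pics/s7.png

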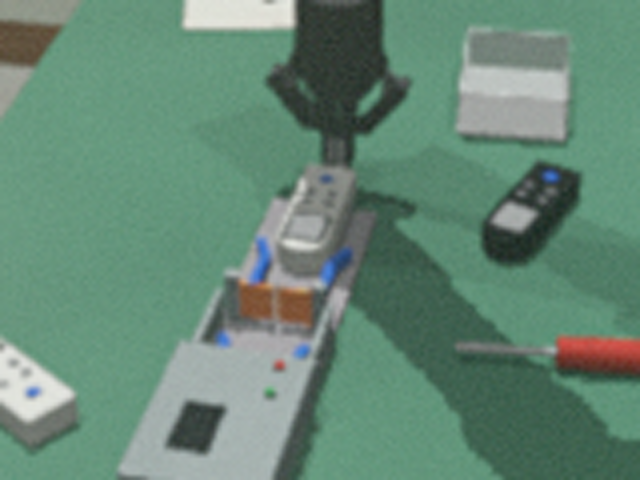

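Run:
```python
from h import *
d=cam("side");save(d,"s8.png",(235,115,295,160),10)
s=ctrl.read_state();p=s["eef_pos"]
for h in (0,19,38,50,73,100):
    q=p.copy();q[2]=p[2]-25+h;print(h,((proj(d,q)-[235,115])*10).round(), "30mm px",(np.linalg.norm(proj(d,q+[30,0,0])-proj(d,q))*10).round())
```

```text
0 [288. 366.] 30mm px 83.0
19 [288. 320.] 30mm px 84.0
38 [289. 273.] 30mm px 85.0
50 [290. 243.] 30mm px 85.0
73 [290. 185.] 30mm px 86.0
100 [292. 114.] 30mm px 87.0
```

View pics/s8.png

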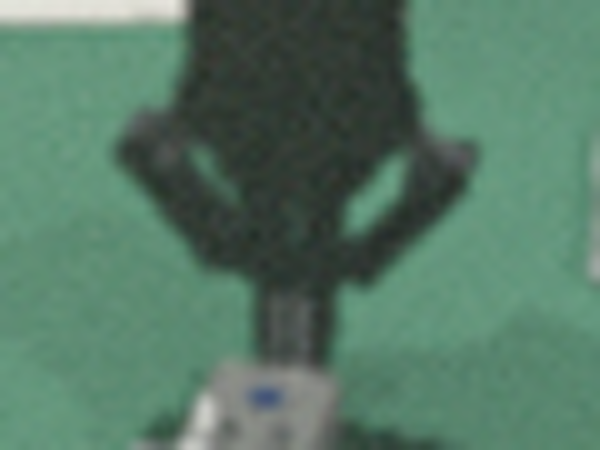

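```bash
python3 -m inch '{"travel":[[0,0,-0.2],[0.3,0,-0.35],[0.8,0,-0.35],[1.2,0,-0.35],[1.6,0,-0.35],[2.2,0,-0.35],[3,0,-0.35],[3.8,0,-0.35],[4.6,0,-0.35],[5.2,0,-0.35]],"twist":[0,0,0,0,0,0,0,0,0,0],"fingers":[0,0,0,0,0,0,0,0,0,0]}'
python3 - <<'E'
from h import *
s=ctrl.read_state();print(s["clock"],s["eef_pos"],s["tool_rot"],s["force"],s["width"])
d=cam("wrist");save(d,"w9.png",s=1.2);save(cam("side"),"s9.png",(180,110,340,230),4)
E
```

```text
clock: 9.97
eef_pos: [621.7, -180.8, 42.6]
tool_rot: [-3.131, -0.002, 1.525]
force: [-0.1, -1.2, 0.3]
width: -0.1
9.9667 [ 621.71869849 -180.84919887   42.57167363] [-3.13145716e+00 -2.37160522e-03  1.52542272e+00] [-0.11675338 -1.15280459  0.296267  ] -0.13936043188543443
```

View pics/w9.png

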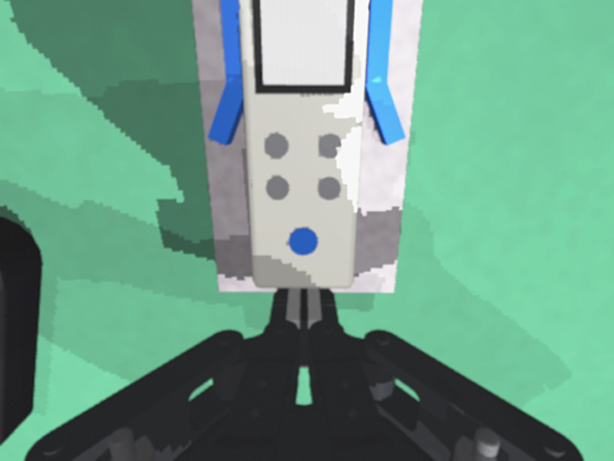

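View pics/s9.png

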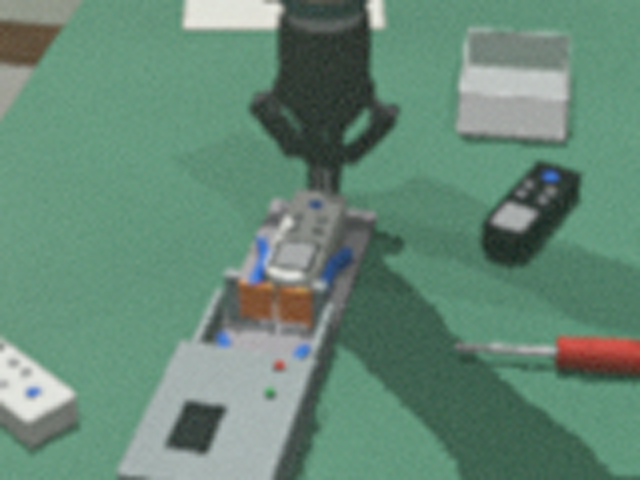

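Run:
```python
from h import *
d=cam("wrist");s=ctrl.read_state();print(s["eef_pos"])
a=ray(d,303/1.2,288/1.2,34);b=ray(d,219/1.2,291/1.2,8);c=ray(d,394/1.2,293/1.2,8);print(a,b,c)
m=(b+c)/2; print("rear lane x",-175+(a-m)[1],"TCP lane x",-175+s["eef_pos"][1]-m[1])
for v in range(150,155): pass
```

```text
[ 621.55640224 -180.56464865   42.26643037]
[ 624.02599479 -167.61865299   34.        ] [ 579.19060787 -182.11480408    8.        ] [ 670.22210163 -186.72499599    8.        ]
rear lane x -158.19875295294779 TCP lane x -171.14474861376556
```

```bash
python3 -m inch '{"travel":[[0.5,0,0],[1.1,0,0],[1.8,0,0],[2.5,0,0],[3.2,0,0],[3.9,0,0],[4.6,0,0],[5.3,0,0],[6,0,0],[6.6,0,0]],"twist":[0,0,0,0,0,0,0,0,0,0],"fingers":[0,0,0,0,0,0,0,0,0,0]}'
python3 - <<'E'
from h import *
s=ctrl.read_state();print(s["clock"],s["eef_pos"],s["tool_rot"],s["force"],s["width"])
d=cam("wrist");save(d,"w10.png",s=1.2);save(cam("side"),"s10.png",(180,110,340,230),4)
E
```

```text
clock: 10.95
eef_pos: [624.5, -116.0, 42.7]
tool_rot: [-3.131, -0.002, 1.524]
force: [-0.5, -3.6, -0.4]
width: 0.3
10.95 [ 624.53542931 -116.03547567   42.69314824] [-3.13140405e+00 -1.50337178e-03  1.52427706e+00] [-0.47573916 -3.55676778 -0.37522642] 0.2636260161991855
```

View pics/w10.png

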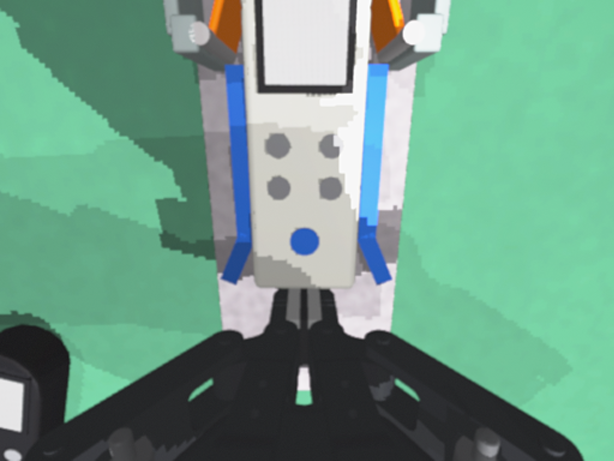

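View pics/s10.png

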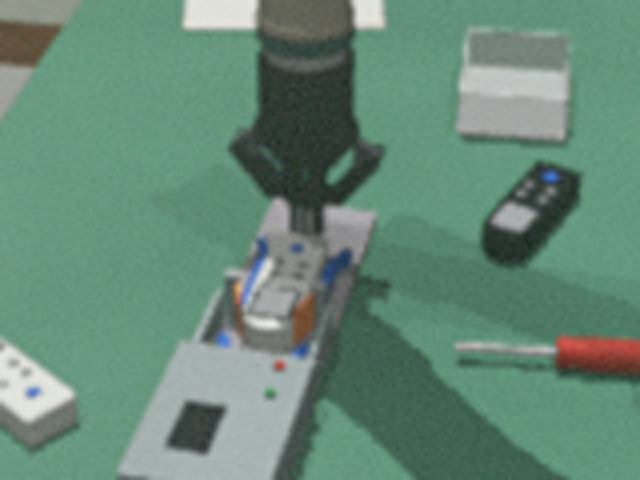

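```bash
python3 -m inch '{"travel":[[0.5,0,0],[1.2,0,0],[2,0,0],[2.8,0,0],[3.6,0,0],[4.4,0,0],[5.2,0,0],[6,0,0],[6.8,0,0],[7.5,0,0]],"twist":[0,0,0,0,0,0,0,0,0,0],"fingers":[0,0,0,0,0,0,0,0,0,0]}'
python3 - <<'E'
from h import *
s=ctrl.read_state();print(s["clock"],s["eef_pos"],s["tool_rot"],s["force"],s["width"])
d=cam("wrist");save(d,"w11.png",s=1.2);save(cam("side"),"s11.png",(200,120,300,210),6)
E
```

```text
clock: 11.88
eef_pos: [628.0, -40.4, 42.8]
tool_rot: [-3.131, -0.002, 1.525]
force: [0.4, -2.4, -0.1]
width: -0.2
11.8833 [628.03329778 -40.41177483  42.78555348] [-3.13128276e+00 -2.07965457e-03  1.52487222e+00] [ 0.40705908 -2.41837227 -0.14682976] -0.2420716758223079
```

View pics/w11.png

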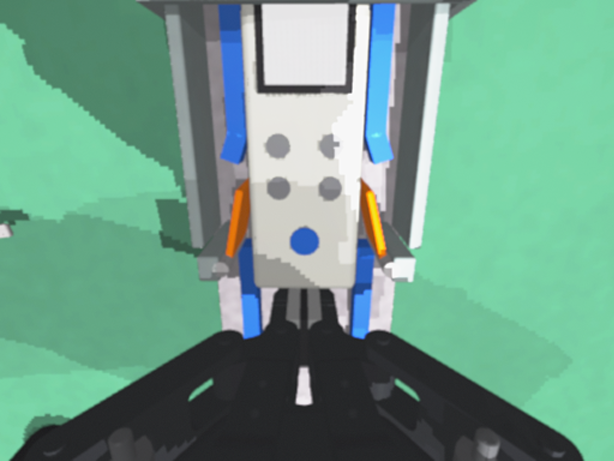

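View pics/s11.png

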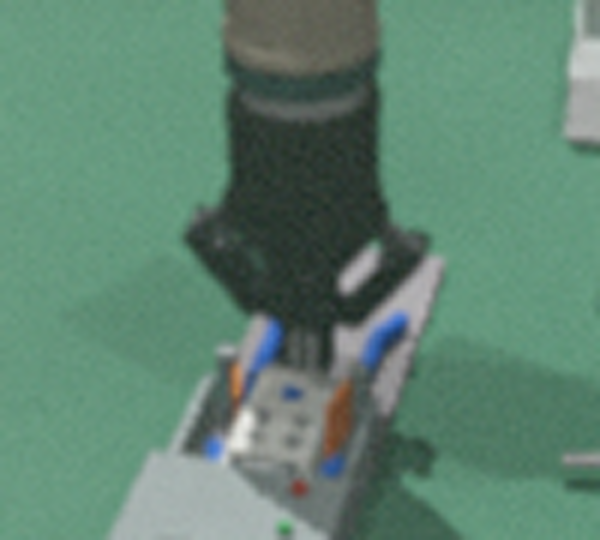

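```bash
python3 -m inch '{"travel":[[0.2,0,-0.1],[0.4,0,-0.1],[0.6,0,-0.1],[0.8,0,-0.1],[1.0,0,-0.1],[1.2,0,-0.1],[1.4,0,-0.1],[1.6,0,-0.1],[1.7,0,-0.1],[1.8,0,-0.1]],"twist":[0,0,0,0,0,0,0,0,0,0],"fingers":[0,0,0,0,0,0,0,0,0,0]}'
python3 - <<'E'
from h import *
save(cam("side"),"s12.png",(200,120,300,210),6)
E
```

```text
clock: 12.82
eef_pos: [629.1, -23.8, 44.1]
tool_rot: [-3.132, -0.001, 1.524]
force: [0.0, -3.8, 2.7]
width: -0.2
```

View pics/s12.png

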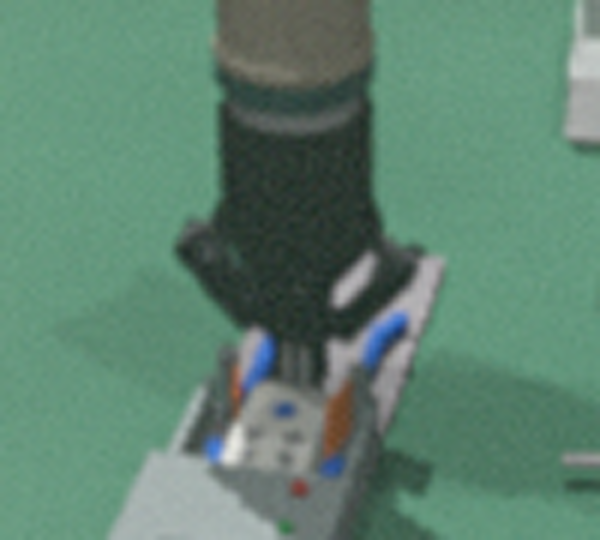

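```bash
python3 -m inch '{"travel":[[0.1,0,0],[0.2,0,0],[0.3,0,0],[0.4,0,0],[0.5,0,0],[0.6,0,0],[0.7,0,0],[0.8,0,0],[0.8,0,0],[0.8,0,0]],"twist":[0,0,0,0,0,0,0,0,0,0],"fingers":[0,0,0,0,0,0,0,0,0,0]}'
python3 - <<'E'
from h import *
for i in range(3):
    d=cam("wrist");s=ctrl.read_state();print(s["eef_pos"].round(1),s["force"].round(2),s["torque"].round(2))
save(d,"w13.png",s=1.2)
E
```

```text
clock: 13.7
eef_pos: [629.2, -15.2, 43.8]
tool_rot: [-3.131, -0.002, 1.525]
force: [0.0, -3.0, 2.0]
width: -0.2
[629.3 -15.2  43.8] [ 0.92 -2.25  3.28] [-0.63 -0.01  0.04]
[629.2 -15.2  43.7] [-0.91 -2.55  1.84] [-0.62 -0.06 -0.01]
[629.3 -15.2  43.8] [ 0.59 -3.07  1.77] [-0.57 -0.1  -0.05]
```

View pics/w13.png

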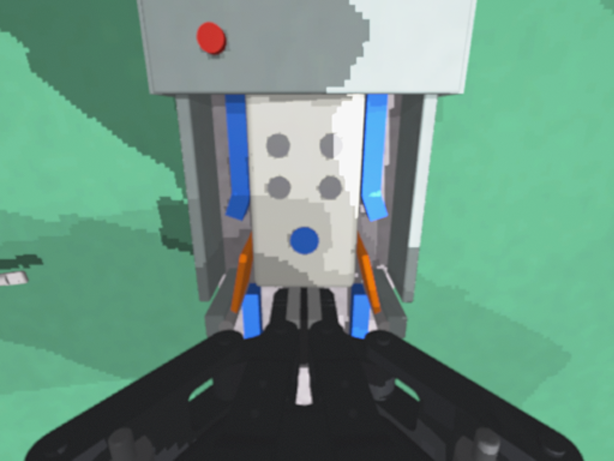

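```bash
python3 -m inch '{"travel":[[-0.1,0,0],[-0.2,0,0],[-0.3,0,0],[-0.3,0,0],[-0.3,0,0],[-0.3,0,0],[-0.3,0,0],[-0.3,0,0],[-0.3,0,0],[-0.3,0,0]],"twist":[0,0,0,0,0,0,0,0,0,0],"fingers":[0,0,0,0,0,0,0,0,0,0]}'
python3 - <<'E'
from h import *
for i in range(3):
    d=cam("wrist");s=ctrl.read_state();print(s["eef_pos"].round(1),s["force"].round(2),s["torque"].round(2))
E
python3 -m inch '{"travel":[[0,0,-0.1],[0,0,-0.2],[0,0,-0.3],[0,0,-0.3],[0,0,-0.3],[0,0,-0.3],[0,0,-0.3],[0,0,-0.3],[0,0,-0.3],[0,0,-0.3]],"twist":[0,0,0,0,0,0,0,0,0,0],"fingers":[0,0,0,0,0,0,0,0,0,0]}'
python3 - <<'E'
from h import *
for i in range(3):
    d=cam("wrist");s=ctrl.read_state();print(s["eef_pos"].round(1),s["force"].round(2),s["torque"].round(2))
save(d,"w14.png",s=1.2)
E
```

```text
clock: 14.68
eef_pos: [629.1, -18.5, 43.8]
tool_rot: [-3.131, -0.002, 1.524]
force: [-0.1, -0.9, -0.5]
width: 0.1
[629.1 -18.6  43.9] [ 0.28 -0.21 -0.13] [-0.01  0.02 -0.  ]
[629.1 -18.6  43.9] [-0.   -0.31 -0.67] [ 0.   -0.1  -0.02]
[629.1 -18.6  43.9] [0.01 0.25 0.44] [ 0.02 -0.    0.02]
clock: 15.67
eef_pos: [629.1, -18.6, 46.8]
tool_rot: [-3.131, -0.002, 1.524]
force: [-0.1, 0.0, -0.1]
width: 0.1
[629.1 -18.6  46.8] [ 0.07  0.41 -0.27] [-0.02  0.    0.01]
[629.1 -18.6  46.9] [0.16 0.27 1.19] [-0.   -0.07 -0.03]
[629.1 -18.7  46.8] [ 0.12 -0.69  0.61] [-0.01 -0.01 -0.04]
```

View pics/w14.png

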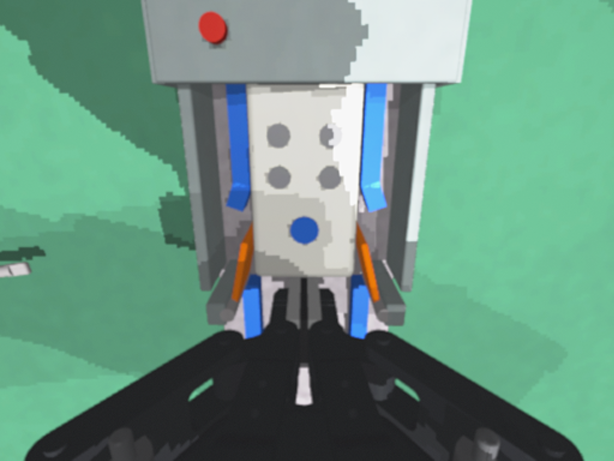

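```bash
python3 -m inch '{"travel":[[0,0,0.1],[0,0,0.2],[0,0,0.3],[0,0,0.4],[0,0,0.45],[0,0,0.5],[0,0,0.55],[0,0,0.6],[0,0,0.6],[0,0,0.6]],"twist":[0,0,0,0,0,0,0,0,0,0],"fingers":[0,0,0,0,0,0,0,0,0,0]}'
python3 - <<'E'
from h import *
for i in range(3):
    d=cam("wrist");s=ctrl.read_state();print(s["eef_pos"].round(1),s["force"].round(2),s["torque"].round(2))
E
```

```text
clock: 16.65
eef_pos: [629.1, -18.6, 40.8]
tool_rot: [-3.131, -0.002, 1.524]
force: [0.3, -0.0, -0.5]
width: 0.2
[629.1 -18.6  40.9] [-0.33 -0.13 -0.21] [-0.05 -0.03  0.  ]
[629.1 -18.6  40.9] [-0.51 -0.64  0.22] [ 0.04 -0.02 -0.01]
[629.1 -18.6  40.9] [-0.31  0.63  0.21] [ 0.03 -0.04  0.05]
```

```bash
python3 -m inch '{"travel":[[0.2,0,0],[0.4,0,0],[0.7,0,0],[1.0,0,0],[1.3,0,0],[1.6,0,0],[1.9,0,0],[2.2,0,0],[2.4,0,0],[2.4,0,0]],"twist":[0,0,0,0,0,0,0,0,0,0],"fingers":[0,0,0,0,0,0,0,0,0,0]}'
python3 - <<'E'
from h import *
for i in range(2):
    d=cam("wrist");s=ctrl.read_state();print(s["eef_pos"].round(1),s["force"].round(2),s["torque"].round(2))
save(d,"w15.png",s=1.2)
E
```

```text
clock: 17.63
eef_pos: [630.2, 6.3, 40.9]
tool_rot: [-3.131, -0.002, 1.525]
force: [0.2, -0.5, 0.4]
width: -0.1
[630.2   6.3  40.9] [ 0.87 -0.55  0.28] [-0.12 -0.03  0.06]
[630.2   6.3  40.9] [ 0.58  0.1  -1.14] [ 0.   -0.08 -0.  ]
```

View pics/w15.png

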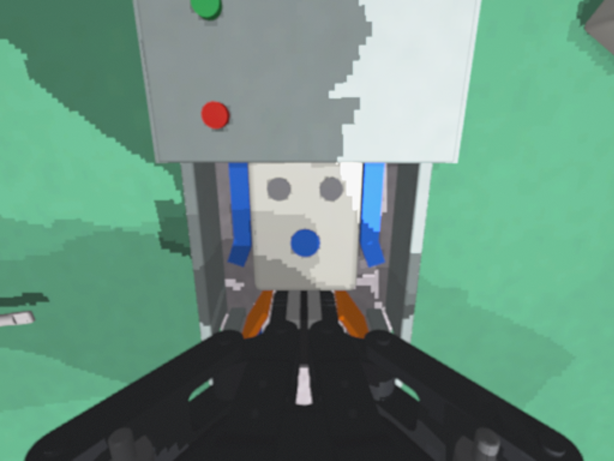

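```bash
python3 -m inch '{"travel":[[0.05,0,0],[0.1,0,0],[0.15,0,0],[0.2,0,0],[0.25,0,0],[0.3,0,0],[0.35,0,0],[0.4,0,0],[0.4,0,0],[0.4,0,0]],"twist":[0,0,0,0,0,0,0,0,0,0],"fingers":[0,0,0,0,0,0,0,0,0,0]}'
python3 -m inch '{"travel":[[0.03,0,0],[0.06,0,0],[0.1,0,0],[0.13,0,0],[0.16,0,0],[0.2,0,0],[0.23,0,0],[0.25,0,0],[0.25,0,0],[0.25,0,0]],"twist":[0,0,0,0,0,0,0,0,0,0],"fingers":[0,0,0,0,0,0,0,0,0,0]}'
python3 - <<'E'
from h import *
s=ctrl.read_state();print(s["eef_pos"].round(2),s["force"].round(2),s["torque"].round(2))
E
```

```text
clock: 18.57
eef_pos: [630.4, 9.5, 40.9]
tool_rot: [-3.131, -0.002, 1.525]
force: [0.1, -2.4, 0.3]
width: -0.0
clock: 19.4
eef_pos: [630.5, 12.0, 40.9]
tool_rot: [-3.131, -0.002, 1.525]
force: [0.1, -2.2, 0.7]
width: -0.2
[630.5   11.99  40.93] [ 0.14 -2.17  0.74] [-0.53  0.01  0.04]
```

```bash
python3 -m inch '{"travel":[[0.03,0,0],[0.06,0,0],[0.1,0,0],[0.13,0,0],[0.16,0,0],[0.2,0,0],[0.23,0,0],[0.25,0,0],[0.25,0,0],[0.25,0,0]],"twist":[0,0,0,0,0,0,0,0,0,0],"fingers":[0,0,0,0,0,0,0,0,0,0]}'
python3 - <<'E'
from h import *
s=ctrl.read_state();print(s["eef_pos"].round(2),s["force"].round(2),s["torque"].round(2))
E
```

```text
clock: 20.23
eef_pos: [630.6, 14.5, 40.9]
tool_rot: [-3.131, -0.002, 1.525]
force: [-0.2, -2.0, 0.3]
width: 0.0
[630.6   14.49  40.89] [-0.19 -1.99  0.27] [-0.48  0.01  0.  ]
```

```bash
python3 -m inch '{"travel":[[0.03,0,0],[0.06,0,0],[0.1,0,0],[0.13,0,0],[0.16,0,0],[0.2,0,0],[0.23,0,0],[0.25,0,0],[0.25,0,0],[0.25,0,0]],"twist":[0,0,0,0,0,0,0,0,0,0],"fingers":[0,0,0,0,0,0,0,0,0,0]}'
python3 - <<'E'
from h import *
s=ctrl.read_state();print(s["eef_pos"].round(2),s["force"].round(2),s["torque"].round(2))
E
```

```text
clock: 21.07
eef_pos: [630.7, 17.0, 40.9]
tool_rot: [-3.131, -0.002, 1.524]
force: [0.3, -2.5, -0.7]
width: -0.1
[630.72  17.    40.92] [ 0.32 -2.51 -0.73] [-0.4  0.   0. ]
```

```bash
python3 -m inch '{"travel":[[0.03,0,0],[0.06,0,0],[0.1,0,0],[0.13,0,0],[0.16,0,0],[0.2,0,0],[0.23,0,0],[0.25,0,0],[0.25,0,0],[0.25,0,0]],"twist":[0,0,0,0,0,0,0,0,0,0],"fingers":[0,0,0,0,0,0,0,0,0,0]}'
python3 - <<'E'
from h import *
s=ctrl.read_state();print(s["eef_pos"].round(2),s["force"].round(2),s["torque"].round(2))
E
```

```text
clock: 21.9
eef_pos: [630.8, 20.1, 40.9]
tool_rot: [-3.131, -0.003, 1.525]
force: [0.3, -0.8, -0.4]
width: -0.1
[630.85  20.09  40.94] [ 0.29 -0.85 -0.38] [-0.06 -0.08  0.03]
```

Run:
```python
from h import *
d=cam("wrist");save(d,"w16.png",s=1.2)
s=ctrl.read_state();print(s["eef_pos"].round(2),s["force"].round(2),s["torque"].round(2))
```

```text
[630.78  20.1   40.93] [-0.42 -0.19  0.  ] [-0.02 -0.03 -0.02]
```

View pics/w16.png

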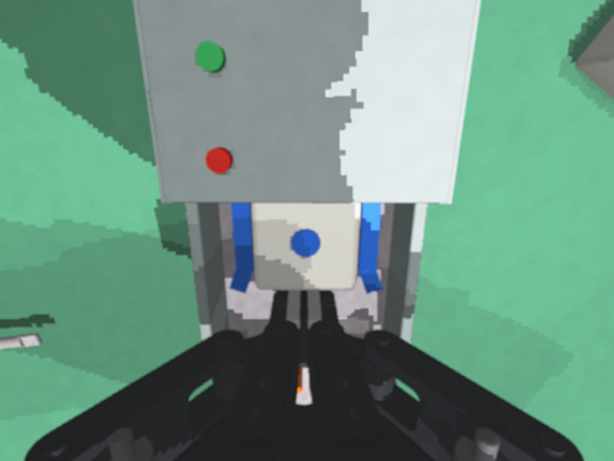

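```bash
python3 -m inch '{"travel":[[0.03,0,0],[0.06,0,0],[0.1,0,0],[0.13,0,0],[0.16,0,0],[0.2,0,0],[0.23,0,0],[0.25,0,0],[0.25,0,0],[0.25,0,0]],"twist":[0,0,0,0,0,0,0,0,0,0],"fingers":[0,0,0,0,0,0,0,0,0,0]}'
python3 - <<'E'
from h import *
s=ctrl.read_state();print(s["eef_pos"].round(2),s["force"].round(2),s["torque"].round(2))
E
```

```text
clock: 22.78
eef_pos: [631.0, 21.9, 40.9]
tool_rot: [-3.131, -0.002, 1.524]
force: [0.0, -0.9, -0.6]
width: -0.1
[630.97  21.92  40.92] [ 0.   -0.92 -0.61] [-0.26 -0.07 -0.09]
```

```bash
python3 -m inch '{"travel":[[0.03,0,0],[0.06,0,0],[0.1,0,0],[0.13,0,0],[0.16,0,0],[0.2,0,0],[0.23,0,0],[0.25,0,0],[0.25,0,0],[0.25,0,0]],"twist":[0,0,0,0,0,0,0,0,0,0],"fingers":[0,0,0,0,0,0,0,0,0,0]}'
python3 - <<'E'
from h import *
s=ctrl.read_state();print(s["eef_pos"].round(2),s["force"].round(2),s["torque"].round(2))
E
```

```text
clock: 23.62
eef_pos: [631.1, 24.5, 40.9]
tool_rot: [-3.131, -0.002, 1.525]
force: [0.5, -0.8, -0.2]
width: 0.1
[631.09  24.5   40.93] [ 0.48 -0.76 -0.16] [-0.22  0.03 -0.08]
```

```bash
python3 -m inch '{"travel":[[0.03,0,0],[0.06,0,0],[0.1,0,0],[0.13,0,0],[0.16,0,0],[0.2,0,0],[0.23,0,0],[0.25,0,0],[0.25,0,0],[0.25,0,0]],"twist":[0,0,0,0,0,0,0,0,0,0],"fingers":[0,0,0,0,0,0,0,0,0,0]}'
python3 - <<'E'
from h import *
s=ctrl.read_state();print(s["eef_pos"].round(2),s["force"].round(2),s["torque"].round(2))
E
```

```text
clock: 24.45
eef_pos: [631.2, 27.0, 40.9]
tool_rot: [-3.131, -0.002, 1.524]
force: [-0.1, -1.2, -0.5]
width: 0.2
[631.16  26.97  40.9 ] [-0.09 -1.22 -0.53] [-0.13 -0.01 -0.  ]
```

```bash
python3 -m inch '{"travel":[[0.03,0,0],[0.06,0,0],[0.1,0,0],[0.13,0,0],[0.16,0,0],[0.2,0,0],[0.23,0,0],[0.25,0,0],[0.25,0,0],[0.25,0,0]],"twist":[0,0,0,0,0,0,0,0,0,0],"fingers":[0,0,0,0,0,0,0,0,0,0]}'
python3 - <<'E'
from h import *
s=ctrl.read_state();print(s["eef_pos"].round(2),s["force"].round(2),s["torque"].round(2))
E
```

```text
clock: 25.28
eef_pos: [631.3, 29.5, 40.9]
tool_rot: [-3.131, -0.002, 1.524]
force: [0.1, -0.9, -0.9]
width: 0.1
[631.29  29.49  40.94] [ 0.1  -0.93 -0.91] [-0.12 -0.02 -0.03]
```

```bash
python3 -m inch '{"travel":[[0.03,0,0],[0.06,0,0],[0.1,0,0],[0.13,0,0],[0.16,0,0],[0.2,0,0],[0.23,0,0],[0.25,0,0],[0.25,0,0],[0.25,0,0]],"twist":[0,0,0,0,0,0,0,0,0,0],"fingers":[0,0,0,0,0,0,0,0,0,0]}'
python3 - <<'E'
from h import *
s=ctrl.read_state();print(s["eef_pos"].round(2),s["force"].round(2),s["torque"].round(2))
E
```

```text
clock: 26.12
eef_pos: [631.5, 32.0, 41.0]
tool_rot: [-3.131, -0.002, 1.525]
force: [-0.2, 0.2, -0.2]
width: -0.2
[631.45  31.99  40.95] [-0.18  0.23 -0.24] [-0.17  0.02 -0.01]
```

```bash
python3 -m inch '{"travel":[[0.03,0,0],[0.06,0,0],[0.1,0,0],[0.13,0,0],[0.16,0,0],[0.2,0,0],[0.23,0,0],[0.25,0,0],[0.25,0,0],[0.25,0,0]],"twist":[0,0,0,0,0,0,0,0,0,0],"fingers":[0,0,0,0,0,0,0,0,0,0]}'
python3 - <<'E'
from h import *
s=ctrl.read_state();print(s["eef_pos"].round(2),s["force"].round(2),s["torque"].round(2))
E
```

```text
clock: 26.95
eef_pos: [631.6, 34.4, 41.0]
tool_rot: [-3.131, -0.002, 1.524]
force: [-0.0, -0.1, -1.4]
width: -0.3
[631.56  34.44  40.97] [-0.02 -0.15 -1.45] [-0.15  0.    0.04]
```

```bash
python3 -m inch '{"travel":[[0.03,0,0],[0.06,0,0],[0.1,0,0],[0.13,0,0],[0.16,0,0],[0.2,0,0],[0.23,0,0],[0.25,0,0],[0.25,0,0],[0.25,0,0]],"twist":[0,0,0,0,0,0,0,0,0,0],"fingers":[0,0,0,0,0,0,0,0,0,0]}'
python3 - <<'E'
from h import *
s=ctrl.read_state();print(s["eef_pos"].round(2),s["force"].round(2),s["torque"].round(2))
E
```

```text
clock: 27.78
eef_pos: [631.7, 37.0, 41.0]
tool_rot: [-3.131, -0.002, 1.525]
force: [-0.1, -0.4, -1.3]
width: 0.0
[631.69  36.97  40.99] [-0.09 -0.4  -1.33] [-0.15  0.02 -0.02]
```

```bash
python3 -m inch '{"travel":[[0.03,0,0],[0.06,0,0],[0.1,0,0],[0.13,0,0],[0.16,0,0],[0.2,0,0],[0.23,0,0],[0.25,0,0],[0.25,0,0],[0.25,0,0]],"twist":[0,0,0,0,0,0,0,0,0,0],"fingers":[0,0,0,0,0,0,0,0,0,0]}'
python3 - <<'E'
from h import *
d=cam("wrist");save(d,"w17.png",s=1.2)
s=ctrl.read_state();print(s["eef_pos"].round(2),s["force"].round(2),s["torque"].round(2))
E
```

```text
clock: 28.62
eef_pos: [631.8, 37.9, 41.0]
tool_rot: [-3.132, -0.0, 1.524]
force: [-0.6, -5.7, -0.3]
width: 0.0
[631.75  37.9   41.  ] [-0.62 -5.57 -0.63] [-1.1   0.11  0.07]
```

View pics/w17.png

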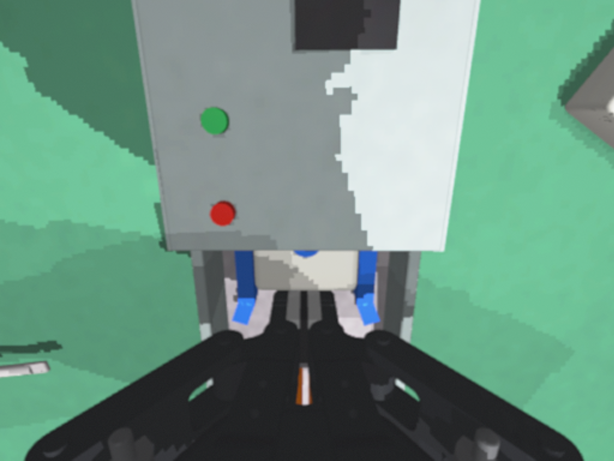

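```bash
python3 -m inch '{"travel":[[0.03,0,0],[0.06,0,0],[0.1,0,0],[0.13,0,0],[0.16,0,0],[0.2,0,0],[0.2,0,0],[0.2,0,0],[0.2,0,0],[0.2,0,0]],"twist":[0,0,0,0,0,0,0,0,0,0],"fingers":[0,0,0,0,0,0,0,0,0,0]}'
python3 - <<'E'
from h import *
for i in range(2):
    d=cam("wrist");s=ctrl.read_state();print(s["eef_pos"].round(2),s["force"].round(2),s["torque"].round(2))
E
```

```text
clock: 29.5
eef_pos: [631.9, 38.7, 41.1]
tool_rot: [-3.132, 0.001, 1.523]
force: [-0.5, -6.9, -1.0]
width: -0.2
[631.89  38.63  41.08] [-0.66 -7.73  0.11] [-1.51  0.11  0.01]
[631.88  38.68  41.06] [-0.88 -7.58  0.13] [-1.55  0.12 -0.01]
```

```bash
python3 -m inch '{"travel":[[0.03,0,0],[0.06,0,0],[0.1,0,0],[0.13,0,0],[0.15,0,0],[0.15,0,0],[0.15,0,0],[0.15,0,0],[0.15,0,0],[0.15,0,0]],"twist":[0,0,0,0,0,0,0,0,0,0],"fingers":[0,0,0,0,0,0,0,0,0,0]}'
python3 - <<'E'
from h import *
for i in range(2):
    d=cam("wrist");s=ctrl.read_state();print(s["eef_pos"].round(2),s["force"].round(2),s["torque"].round(2))
E
```

```text
clock: 30.43
eef_pos: [632.0, 39.1, 41.1]
tool_rot: [-3.132, 0.003, 1.522]
force: [0.6, -8.9, -0.1]
width: 0.1
[631.98  39.14  41.14] [-0.88 -8.73 -1.27] [-1.88  0.12 -0.02]
[631.95  39.15  41.14] [-0.34 -8.95 -1.2 ] [-1.85  0.12 -0.01]
```

```bash
python3 -m inch '{"travel":[[0,0,0],[0,0,0],[0,0,0],[-0.1,0,0],[-0.2,0,0],[-0.3,0,0],[-0.4,0,0],[-0.55,0,0],[-0.7,0,0],[-0.8,0,0]],"twist":[0,0,0,0,0,0,0,0,0,0],"fingers":[0,0,0,0,0,0,0,0,0,0]}'
python3 - <<'E'
from h import *
for i in range(2):
    d=cam("wrist");s=ctrl.read_state();print(s["eef_pos"].round(2),s["force"].round(2),s["torque"].round(2))
save(d,"w18.png",s=1.2)
E
```

```text
clock: 31.37
eef_pos: [631.6, 36.5, 41.0]
tool_rot: [-3.131, -0.004, 1.525]
force: [-0.3, -1.0, 0.2]
width: 0.3
[631.64  36.14  41.02] [ 0.06 -0.85  0.1 ] [-0.04 -0.01 -0.01]
[631.66  36.02  41.  ] [ 0.26  0.42 -0.5 ] [-0.01  0.01  0.06]
```

View pics/w18.png

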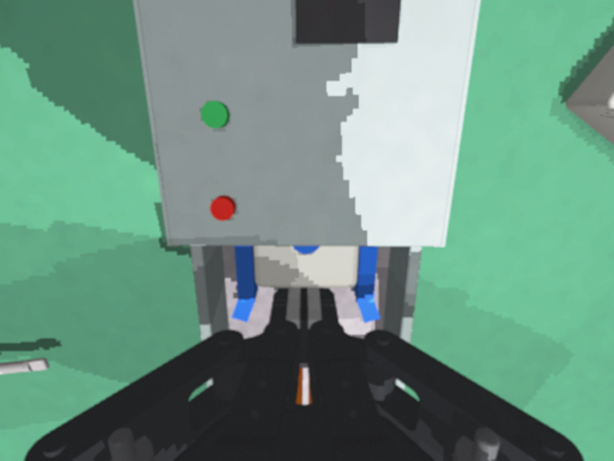

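```bash
python3 -m inch '{"travel":[[-0.1,0,0],[-0.2,0,0],[-0.25,0,-0.1],[-0.25,0,-0.4],[-0.25,0,-1],[-0.25,0,-2],[-0.25,0,-3.5],[-0.25,0,-5],[-0.25,0,-6.5],[-0.25,0,-8]],"twist":[0,0,0,0,0,0,0,0,0,0],"fingers":[0,0,0,0,0,0,0,0,0,0]}'
python3 -m inch '{"travel":[[-1,0,-0.5],[-3,0,-1.5],[-5,0,-3],[-7,0,-4.5],[-9,0,-6],[-11,0,-7],[-12,0,-7.5],[-12.5,0,-8],[-12.5,0,-8],[-12.5,0,-8]],"twist":[0,0,0,0,0,0,0,0,0,0],"fingers":[0,0,0,0,0,0,0,0,0,0]}'
python3 - <<'E'
from h import *
d=cam("wrist");save(d,"w19.png",s=1.5);save(cam("side"),"s19.png",(180,110,340,230),4);save(cam("scene"),"c19.png",s=1.5)
s=ctrl.read_state();print(s["clock"],s["eef_pos"].round(2),s["force"].round(2))
import pickle;pickle.dump(d,open("d19.pkl","wb"))
E
```

```text
clock: 32.3
eef_pos: [632.5, 32.1, 122.7]
tool_rot: [-3.132, -0.002, 1.524]
force: [-0.4, 0.7, -0.7]
width: -0.1
clock: 33.13
eef_pos: [627.2, -91.7, 200.2]
tool_rot: [-3.131, -0.003, 1.525]
force: [-0.2, 0.0, -0.2]
width: -0.3
33.2833 [627.07 -90.93 199.74] [ 0.94 -0.65  0.66]
```

View pics/w19.png

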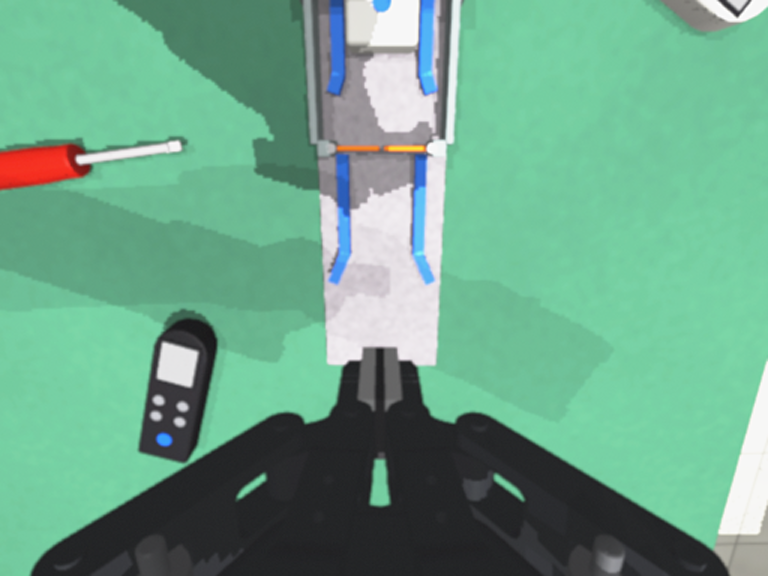

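View pics/s19.png

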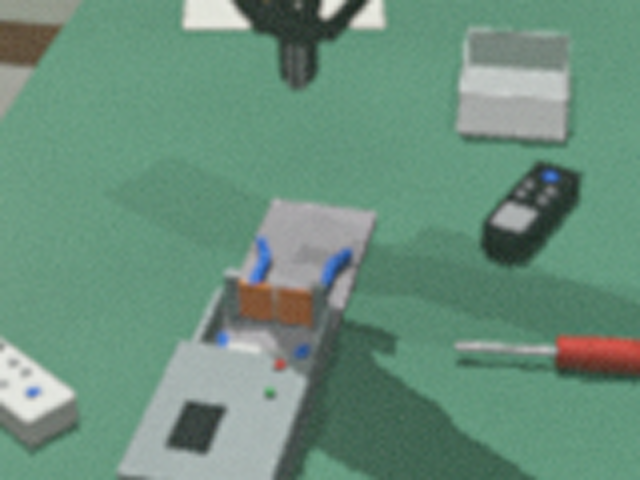

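View pics/c19.png

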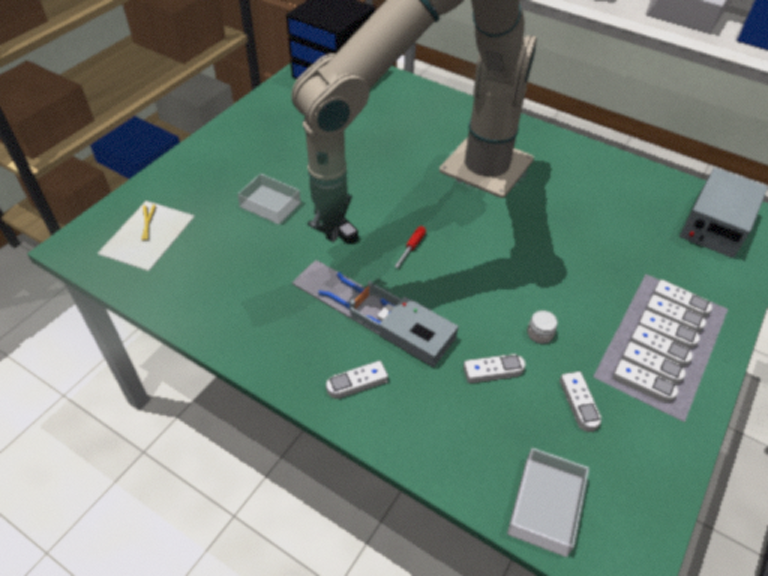

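Run:
```python
from h import *
import pickle
d=pickle.load(open("d19.pkl","rb"))
r=ray(d,382/1.5,47/1.5,34);f=(ray(d,336/1.5,147/1.5,45)+ray(d,428/1.5,148/1.5,45))/2
print("rear",r,"flap",f,"rear past flaps",r[1]-f[1]); print("flap row L/R",ray(d,336/1.5,147/1.5,45)[:2],ray(d,428/1.5,148.5/1.5,45)[:2],"rear corners",ray(d,346/1.5,49/1.5,34)[:2],ray(d,418/1.5,45/1.5,34)[:2])
print(ctrl.read_state()["qd"].round(3)); print(ctrl.finish_job())
```

```text
rear [635.3653607   46.74564085  34.        ] flap [632.87763307 -11.22456533  45.        ] rear past flaps 57.9702061789433
flap row L/R [604.01817041  -9.61414632] [661.73475958 -13.13348596] rear corners [613.38212746  46.71327412] [657.25214006  46.77786557]
[-0.001 -0.001  0.006 -0.003  0.003  0.    -0.001]
the job is handed in; nothing more can be done
None
```

I took the white handset nearest the base and laid it screen up in the bay's flared entry. With the closed fingers I pushed it nose first through both flaps until it pressed the pad, and handed the job in at about 33 s; no verdict was reported.

- **Flaps:** the picture at that moment showed both flaps well open with the nose through and the rear still outside.
- **Press:** the wrist force rose from under 1.5 N to 5.7, 7.6 and then 8.9 N, and stayed above 5 N for about 2 s. That is roughly 7.5 to 9 N on the pad, since sliding friction takes about 1 N. The pad force itself can't be read directly. The push stayed well under 18 N and never reached the hard stop.
- **Release:** I eased back until the force was zero; the handset came back about 2 mm, and I lifted the gripper straight out.
- **Last pictures:** both flaps look closed and the handset lies straight in the bay. Its rear end is about 58 mm past the flap line. The gripper is clear, and the bystanders look to be where they were.

**Checks that disagreed:**
- The wrist camera's sideways readings were 2 to 4 mm off the arm's own. I aligned by comparing handset and rails in the same picture.
- The arm stopped about 5 mm above the planned grasp height, at the limit of joint 6. The grip held anyway.
- Partway along the push there was an unexpected upward force of 2 to 3 N. It vanished when I backed off the handset, so the gripper was not touching the posts. I finished the push with the fingers about 3 mm lower.

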